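Lay out the soldering supplies from the slide-lid box

ROBOT

A 6-joint arm with a two-finger parallel gripper is mounted at the origin on the work surface. World frame = base frame: x ahead of the robot, y to its left, z up, the work surface at z = 0. Lengths are in mm, angles in rad, forces in N, time in s.
With the tool pointing down it reaches from about 350 to 875 mm from the base axis. Payload 4.2 kg.
Tool frame: the origin (TCP) lies on the mounting face of the last link; the fingertips stand 173 mm ahead of it and the grasp point (between the pads) lies 155 mm ahead of it; z points along the fingers, y is the direction in which the jaws open and shut (so a half turn about z gives the same grasp; the last joint's range is limited). The gripper opens to 85 mm and grips with 20 to 120 N. Pads are 22 mm wide; open, the fingers measure 114 mm over their backs; the gripper's body (76 mm by 85 mm) begins 54 mm behind the grasp point. The pads swing forward as they close: fully open they stand 13 mm farther back than shut.
Start: joints at [-0.934, 0.385, 0.008, 0, -1.194, -0.259], TCP at [230.562, -580.897, 404.712] pointing down, gripper open.
Joint ranges: [-3.14, 3.14], [-1.21, 2.06], [-1.07, 1.41], [-3.16, 2.05], [-2.99, -0.16], [-3.1, 3.1]. Speed limits (rad/s): [2.79, 2.79, 3.14, 3.14, 3.14, 3.14].

INTERFACE

Orientations are given as a unit quaternion [x, y, z, w].
In Python, from bench import arm gives the robot as it stands.
- The arm moves only by the shell command python3 -m jog 'ROWS' [OPENING]. ROWS is JSON, a list that holds one entry, the list of rows, each a list of 4 numbers: the shift along the tool's x, y, z in mm, then the turn about the tool's z in degrees. In form: [[[x, y, z, spin], ...]]. A call has exactly 5 rows; each row is the pose to reach, as a shift and turn from the pose measured when the call began, along the tool's axes at that moment; what a row does not reach only later rows make up. A row lasts 1/8 s, in which the tool goes at most 62.5 mm and 10.7 degrees, less where a joint would pass 70% of its speed; a pose out of reach is approached as far as the arm can. A call with a gripper value outside its range is refused whole. OPENING is the finger opening in mm, from 0 to 85.4, set as the call begins (- or left out, the last holds). The fingers move at their own pace and stop on an object; the grip force is fixed at half the most. Time passes only in rows, so rows that repeat a pose let the fingers close, or fill a call up. It gives the time, the measured TCP pose, the force and the opening at its end, in the units of the state.
- arm.read_state(): the state, without advancing time (a new reading comes with each control period).
- arm.get_image(name): name is "scene" or "top" or "wrist"; returns (picture, depth): 420x560x3 uint8, blue, green, red; 420x560 float32, mm along the optical axis (not along the pixel's ray), 0 where there is no reading.
- arm.camera_params(name): a dict with "mtx" (3x3 intrinsics, pixels), "k1" (the pictures are not rectified: a ray, as slopes to the right and down, at radius r is drawn at 1 + k1 r^2 times it, then the intrinsics apply), "R" (3x3) and "t" (3): a world point X has camera coordinates R X + t. Camera axes: x right, y down, z forward; pixel columns grow to the right and rows downward; lengths in mm; the calibration is good to about 2 mm. A picture is of the moment at which its call begins: read the wrist's pose just before it. camera_params takes no time and is no camera call; for the wrist camera it gives the pose at the moment of the call.
- arm.job_done(): hands the job in, once; it reports no verdict.
The state is a dict: "clock": time; "joints": joint angles; "joint_vel": joint speeds; "joint_efforts": joint torques, N m; "position": TCP position; "ee_rot": TCP orientation; "contact_force": force on the tool from outside, world axes, zero at the start; "wrist_torque": the same for the moment, N m; "gripper_width": finger opening in mm.
Only numpy, scipy, OpenCV 4.12 (cv2) and the standard library are available. Lean on these libraries where they do the work, as an engineer would, in place of code of your own. Each camera call takes 0.05 s, during which the arm holds its last target.

TASK

Lay out the soldering supplies. First clear what is piled on the clear lid of the wooden box, leaving the lid shut: put the white braid reel flat in the empty shallow tray and the flux tin upright in the round well of the soldering-iron stand. Then slide the lid out along its grooves and lay it flat, grip bar up, in the middle of the blue mat, and last lift the solder spool out of the box and set it fully down over the spindle of the spool stand; leave the phone where it lies.

Things in the scene. Friction and masses are not known exactly. Their poses are not given: they have to be found in the camera images.
- reel_mid (a point): desoldering-braid reel: closed white plastic disc, 40 mm across and 12 mm thick, 25 g, lying flat on top of the flux tin. The point is its centre, half-way up; z is its axis, up.
- tin_mid (a point): flux tin: closed round tin of plain metal, 48 mm across and 28 mm high, 75 g, standing on the box's lid near the closed end, with the reel on it. The point is its centre, half-way up; z is its axis, up.
- lid_mid (a point): clear lid in the box's grooves: plate 136 (its x) x 77 x 4 mm, 55 g; shut, its top is 46 mm above the bench. Point: the plate's centre. A grey grip bar, 9 mm thick (x), 46 mm long (y), stands 14 mm above the plate, its middle 63.5 mm from the point towards -x. It leaves only by sliding towards -x, clear after 140 mm; it slides freely, play 1.5 mm to each side, 3 mm upwards.
- spool_mid (a point): solder spool: black flanges, grey wire wound between; 50 mm across, 32 mm high, 130 g, upright through-hole of 20 mm. It stands on the floor of the box (4 mm thick) under the clear lid and seen through it, beside the tin, with at least 27 mm free on either side along the box's length. Point: its centre, half-way up; z is its axis, up.
- box: wooden slide-lid box, fixed: 144 (its x) x 86 x 52 mm, walls 7 mm, floor 4 mm, inside 130 x 72 mm. Origin: centre of its underside. Lips 3 mm thick over the lid's side edges end 6 mm above the lid's top and reach in to 35.5 mm from the middle line. The +x end is closed, 52 mm high; the -x end wall is 40 mm high and the lid slides out over it.
- tray: empty shallow tray (a white parts drawer), fixed: 110 mm (x) by 100 mm (y), 18 mm high, walls and floor 3 mm thick, with a small pull at its -x side. Origin at the centre of its underside.
- well (a point): round well in the grey base (14 mm high, 95 mm wide) of the soldering-iron stand, fixed. The well is 60 mm across, 6 mm deep; point: centre of its floor, 8 mm above the bench. The base reaches from 46 mm before to 164 mm behind it (+x): a block of spare tips 44 mm high at +68 mm, then an empty steel coil leaning forward, its mouth 34 mm wide, 107 mm up, at about +113 mm.
- spindle (a point): spool stand, fixed: dark round base 92 mm across and 10 mm high, with an upright round steel spindle of 9 mm diameter in its middle that rises 50 mm above the base. The point is the spindle's foot, on the base's top (10 mm above the bench).
- mat: flat blue silicone mat, fixed to the bench: 130 mm (x) by 190 mm (y), 3 mm thick. Origin at the centre of its underside.
- phone: bystander: phone with black edges lying flat, grey glass screen up, 140 mm (its x) by 68 mm, 8 mm thick. Origin at the centre of its underside. Leave it alone.
Mind the look-alikes: they are no part of the job. What is meant by the part that bears reel_mid is not black, and is the smaller of those in its own colour. There is more than one size of the mat; the one meant has the size given above.

How it is judged (in metres and radians):
On the way, in this order (a step that is already met when the one before it is completed fails the run):
1. the reel lies in the tray and the tin stands in the well, the lid still shut (within 20 mm) (x of reel_mid in the frame of tray between -0.035 and 0.035 m and y of reel_mid in the frame of tray between -0.03 and 0.03 m and z of reel_mid in the frame of tray between 0.004 and 0.014 m and horizontal distance between tin_mid and well below 0.01 m and z of tin_mid in the frame of well between 0.009 and 0.018 m and angle between tin_mid's own z axis and vertical below 0.1 rad and x of lid_mid in the frame of box above -0.025 m), for 0.2 s.
2. the lid lies flat on the mat, bar up, its centre within 35 mm of the mat's, with the spool still in the box (horizontal distance between lid_mid and mat below 0.035 m and z of lid_mid in the frame of mat between 0.002 and 0.01 m and angle between lid_mid's own z axis and vertical below 0.06 rad and z of spool_mid in the frame of box between 0 and 0.03 m and horizontal distance between spool_mid and box below 0.06 m), for 0.2 s.
3. the spool stands on the base of the spool stand, over the spindle (horizontal distance between spool_mid and spindle below 0.008 m and z of spool_mid in the frame of spindle between 0.011 and 0.021 m), for 0.2 s.
At the end, for the whole second after the job is handed in: Reel flat on the tray's floor; tin upright on the floor of the well, within 10 mm of its centre; lid flat on the mat, bar up, centre within 35 mm of the mat's; spool down on the base of its stand, spindle through it (within 8 mm); all released and at rest (all of step 3 and x of reel_mid in the frame of tray between -0.035 and 0.035 m and y of reel_mid in the frame of tray between -0.03 and 0.03 m and z of reel_mid in the frame of tray between 0.004 and 0.014 m and horizontal distance between tin_mid and well below 0.01 m and z of tin_mid in the frame of well between 0.009 and 0.018 m and angle between tin_mid's own z axis and vertical below 0.1 rad and horizontal distance between lid_mid and mat below 0.035 m and z of lid_mid in the frame of mat between 0.002 and 0.01 m and angle between lid_mid's own z axis and vertical below 0.06 rad); the robot touches nothing.
It fails at once if the phone is moved by more than 20 mm (distance of phone from where it was at the start of the episode above 0.02 m).
It also fails if it takes over 120 s, if anything falls off the work surface, if the arm or the gripper's body presses on something with over 40 N, if the wrist force passes 120 N, or if a joint passes its speed limit or range.

## Working session

There is one attempt and no reset: what is moved stays moved. The work goes in short steps, Python scripts to look and compute and a shell command to move; the robot and the scene stay as the last step left them, time stands still between calls to the robot, and variables do not carry over. Pictures are saved under pics/ and viewed, and the job is handed in when it is done.

```bash
ls; mkdir -p pics; python3 - <<'E'
from bench import arm
import cv2,numpy as np
print(arm.read_state())
for n in("scene","top","wrist"):
    p=arm.camera_params(n); print(n,p)
    im,d=arm.get_image(n); cv2.imwrite(f"pics/{n}0.png",im); np.savez(f"pics/{n}0.npz",d=d,im=im,**{k:np.array(v) for k,v in p.items()})
E
```

```text
pics
{'clock': 0.0, 'joints': array([-9.34397785e-01,  3.85572974e-01,  6.63020345e-03, -5.08532699e-04,
       -1.19399675e+00, -2.58592471e-01]), 'joint_vel': array([ 1.10973169e-04, -2.50336829e-03,  1.88515365e-04, -6.93213387e-05,
        9.23809492e-04,  9.18474712e-04]), 'joint_efforts': array([ 2.12891227e-04, -3.92284119e+01,  1.88400006e+01,  4.18620363e+00,
       -4.73305423e-03,  9.27970234e-06]), 'position': array([ 230.50793021, -580.72277581,  403.61155303]), 'ee_rot': array([-1.87689303e-01,  9.82227836e-01,  1.06834248e-03, -2.50631811e-04]), 'contact_force': array([-0.15954259, -0.55407972,  0.38077885]), 'wrist_torque': array([-0.03769075,  0.0383751 , -0.01599558]), 'gripper_width': 85.80538555470125}
scene {'mtx': array([[539.56260342,   0.        , 271.1300541 ],
       [  0.        , 539.56260342, 213.71626681],
       [  0.        ,   0.        ,   1.        ]]), 'k1': -0.10668059389017492, 'R': array([[ 0.87708677,  0.48028822,  0.00648309],
       [ 0.39248988, -0.70884111, -0.5860853 ],
       [-0.27689438,  0.51659221, -0.81022342]]), 't': array([-372.61212413, -105.00127604, 1369.21284249])}
top {'mtx': array([[430.04312849,   0.        , 285.22549158],
       [  0.        , 430.04312849, 212.66113495],
       [  0.        ,   0.        ,   1.        ]]), 'k1': 0.0372912867625034, 'R': array([[-0.01155104, -0.99992155, -0.00484491],
       [-0.99655627,  0.01190976, -0.08205944],
       [ 0.08211071,  0.00388036, -0.99661566]]), 't': array([  18.91602572,  399.71967707, 1132.67290134])}
wrist {'mtx': array([[310.57894975,   0.        , 283.29016563],
       [  0.        , 310.57894975, 208.51662177],
       [  0.        ,   0.        ,   1.        ]]), 'k1': -0.0437286422134134, 'R': array([[-0.36851578,  0.92961968,  0.00183389],
       [ 0.88907765,  0.35186667,  0.2927982 ],
       [ 0.27154568,  0.10953122, -0.9561725 ]]), 't': array([624.06023383, -38.29541683, 378.50405658])}
```

View pics/scene0.png

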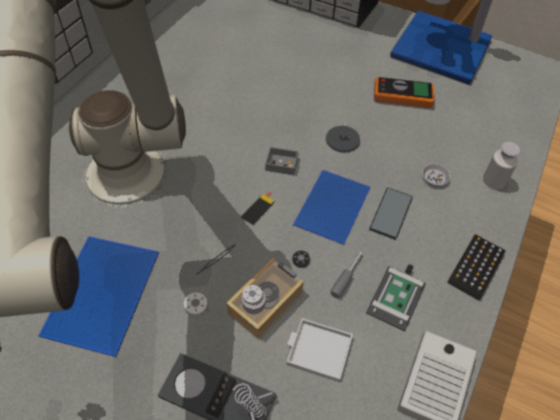

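View pics/top0.png

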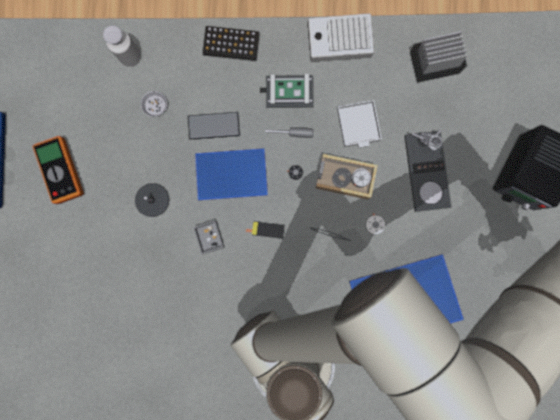

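View pics/wrist0.png

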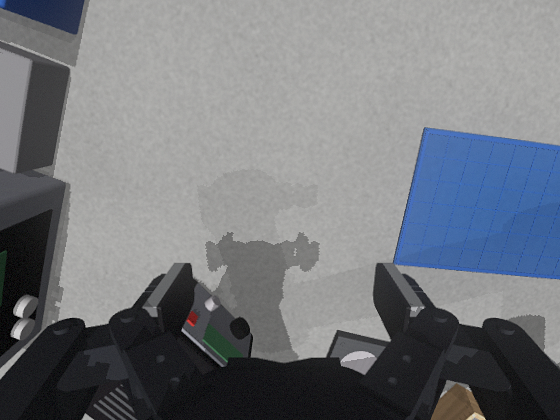

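The top view shows the box at (347,175) with the tin and reel at (361,177), the tray at (360,124), the well at (431,192) and the spool stand at (152,199). Mats are at (231,174) and (405,290), and the phone is at (214,125). Reel look-alikes: a white one at (375,225) and a black one at (295,172). Next I'll measure.

```bash
cat > h.py <<'E'
import numpy as np,cv2
from scipy.spatial.transform import Rotation as Ro
class Cam:
    def __init__(s,p,im=None,d=None): s.K=p['mtx'];s.k=float(p['k1']);s.R=p['R'];s.t=p['t'];s.im=im;s.d=d
    def ray(s,u,v):
        D=np.array([s.k,0,0,0,0.])
        q=cv2.undistortPoints(np.array([[[u,v]]],float),s.K,D)[0,0]
        return np.array([q[0],q[1],1.])
    def z(s,u,v,z):
        r=s.R.T@s.ray(u,v); c=-s.R.T@s.t
        return c+r*(z-c[2])/r[2]
    def dep(s,u,v):
        d=s.d[int(round(v)),int(round(u))]
        return s.R.T@(s.ray(u,v)*d-s.t)
    def proj(s,X):
        c=s.R@np.asarray(X,float)+s.t; q=c[:2]/c[2]; q=q*(1+s.k*(q@q)); return s.K[:2,:2]@q+s.K[:2,2]
    def height(s):
        H,W=s.d.shape; vv,uu=np.mgrid[:H,:W]
        q=cv2.undistortPoints(np.stack([uu,vv],-1).reshape(-1,1,2).astype(float),s.K,np.array([s.k,0,0,0,0.]))[:,0]
        P=np.c_[q,np.ones(len(q))]*s.d.reshape(-1,1)
        return ((P-s.t)@s.R).reshape(H,W,3)
def load(n):
    f=np.load(f"pics/{n}.npz"); return Cam(f,f['im'],f['d'])
def snap(name,tag):
    from bench import arm
    p=arm.camera_params(name); im,d=arm.get_image(name)
    cv2.imwrite(f"pics/{tag}.png",im); np.savez(f"pics/{tag}.npz",d=d,im=im,**{k:np.array(v) for k,v in p.items()})
    return Cam(p,im,d)
def crop(c,u,v,w,h,f,out):
    a=c.im[max(0,v-h//2):v+h//2,max(0,u-w//2):u+w//2]
    cv2.imwrite(f"pics/{out}.png",cv2.resize(a,None,fx=f,fy=f,interpolation=cv2.INTER_CUBIC))
def go(target,yaw=None):
    """tool-frame shift from the present pose to world grasp-point target; yaw=desired world yaw(deg) of the tool's y axis (mod 180)"""
    from bench import arm
    s=arm.read_state(); R=Ro.from_quat(s['ee_rot']).as_matrix()
    g=s['position']+155*R[:,2]
    out=R.T@(np.array(target)-g)
    y=np.degrees(np.arctan2(R[1,1],R[0,1]))
    sp=0
    if yaw is not None: sp=-(((yaw-y)+90)%180-90)
    print('grasp pt',g.round(1),'yaw y',round(y,1),'j6',s['joints'][5].round(2),'shift',out.round(1),'spin',round(sp,1),'tilt z',R[:,2].round(4),'w',round(s['gripper_width'],1),'F',s['contact_force'].round(1),'t',s['clock'])
E
python3 - <<'E'
from h import *
c=load('top0')
H=c.height()
import sys
for n,u,v in [('box',347,175),('reel',361,177),('tray',360,124),('well',431,192),('mat',231,174),('mat2',405,290),('spool',341,177),('stand',152,199),('phone',214,125),('white2',375,225)]:
    print(n,c.z(u,v,0).round(),H[v,u].round(), np.hypot(*H[v,u][:2]).round())
crop(c,355,165,190,140,4,'c1'); crop(c,190,165,190,140,4,'c2')
s=load('scene0'); crop(s,270,295,190,140,4,'c3')
E
```

```text
box [ 502. -155.    0.] [ 494. -149.   46.] 516.0
reel [ 496. -193.    0.] [ 482. -178.   87.] 514.0
tray [ 643. -194.    0.] [ 642. -193.    4.] 671.0
well [ 453. -381.    0.] [ 452. -378.    7.] 589.0
mat [509. 161.   0.] [508. 161.   3.] 533.0
mat2 [ 191. -302.    0.] [ 263. -107.  726.] 284.0
spool [ 497. -139.    0.] [ 489. -132.   51.] 506.0
stand [443. 375.   0.] [441. 371.  14.] 576.0
phone [646. 207.   0.] [644. 206.   7.] 676.0
white2 [ 365. -227.    0.] [ 364. -225.   13.] 428.0
```

View pics/c1.png

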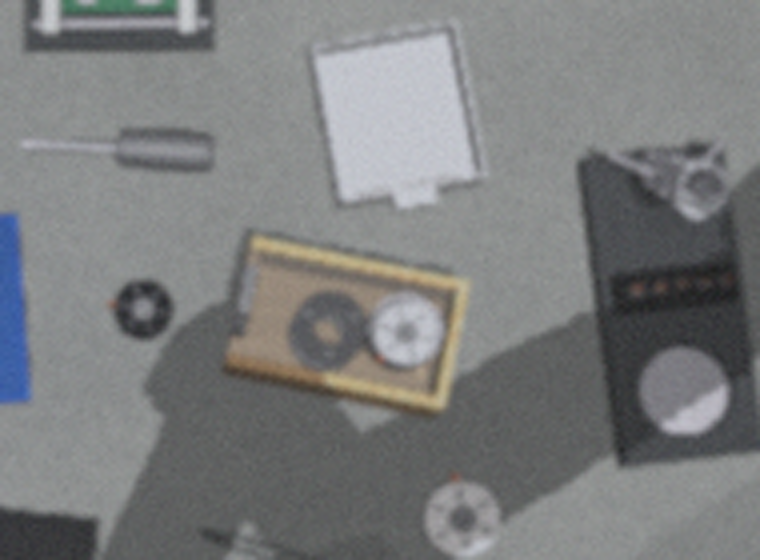

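View pics/c2.png

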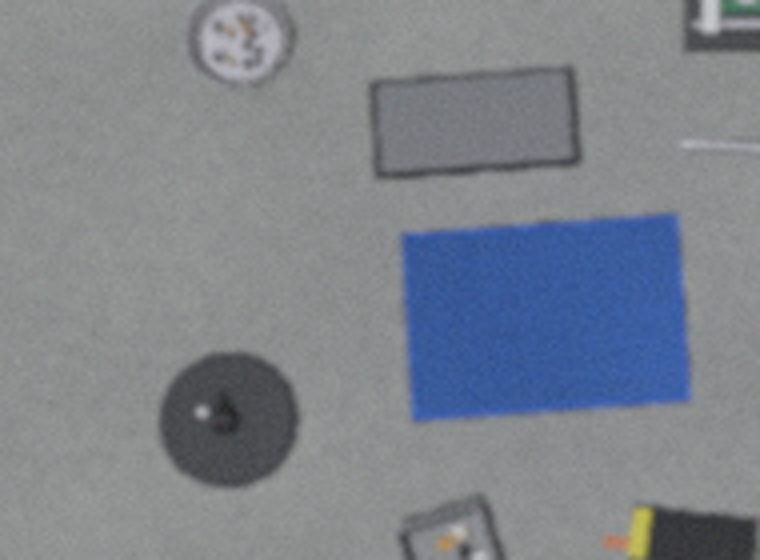

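View pics/c3.png

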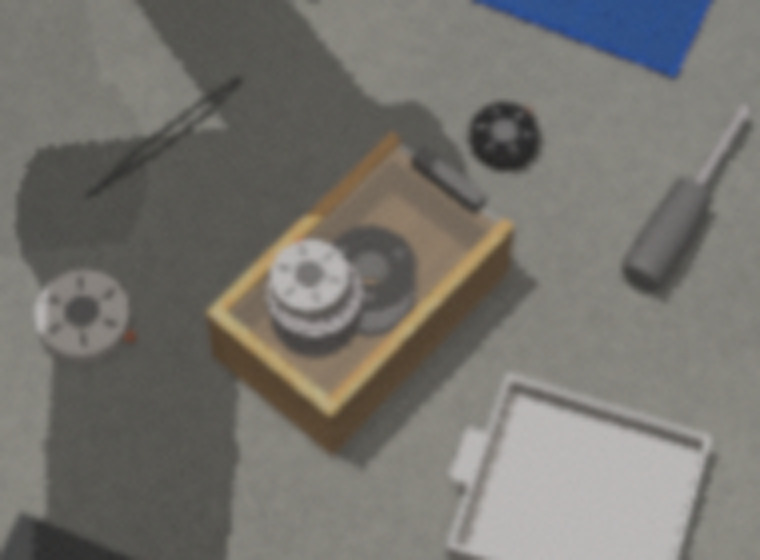

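The reel I want is the white disc at top (361,177), on the tin. The white one at (375,225) is larger and lies on the bench, and the black one at (295,172) is ruled out. The 130x190 mat is at (231,174). Now I'll get accurate positions from both cameras.

```bash
python3 - <<'E'
from h import *
c=load('top0'); H=c.height(); s=load('scene0'); Hs=s.height()
def reg(H,x0,x1,y0,y1,z0,z1):
    return (H[...,0]>x0)&(H[...,0]<x1)&(H[...,1]>y0)&(H[...,1]<y1)&(H[...,2]>z0)&(H[...,2]<z1)
def circ(H,m):
    P=H[m]; (x,y),r=cv2.minEnclosingCircle(P[:,:2].astype(np.float32)); print(len(P),P.mean(0).round(1),(round(x,1),round(y,1),round(r,1)))
def rect(H,m):
    P=H[m]; print(len(P),cv2.minAreaRect(P[:,:2].astype(np.float32)),P[:,2].mean())
for n,h in(('top',H),('scene',Hs)):
    print(n)
    print('reel');circ(h,reg(h,420,560,-250,-100,79,95))
    print('tin');circ(h,reg(h,420,560,-250,-100,66,78))
    print('box rim');rect(h,reg(h,400,600,-260,-40,48,56))
    print('tray');rect(h,reg(h,560,730,-270,-110,2,25))
    print('mat');rect(h,reg(h,420,600,40,270,1.5,8))
    print('stand');circ(h,reg(h,380,500,300,440,6,14))
    print('spindle');circ(h,reg(h,380,500,300,440,25,70))
    print('phone');rect(h,reg(h,590,700,120,290,3,12))
    print('iron base');rect(h,reg(h,380,660,-450,-310,9,19))
for n,q in(('reel2',(110,310)),('well',(685,392)),('spool',(328,330)),('spool hole',(327,329)),('well l',(639,388)),('well r',(730,395)),('well t',(686,347)),('well b',(683,437))):
    if n=='reel2':continue
    u=q[0]/4+260;v=q[1]/4+95
    print(n,c.z(u,v,{'spool':36,'spool hole':36}.get(n,14 if ' ' in n else 8)).round(1))
E
```

```text
top
reel
198 [ 479.6 -177.6   86.2] (479.3, -180.4, 23.9)
tin
81 [ 489.1 -180.1   74. ] (484.0, -180.6, 23.9)
box rim
698 ((493.44830322265625, -146.6243896484375), (144.51048278808594, 86.9294204711914), 76.94477844238281) 51.15487915961713
tray
1968 ((645.0118408203125, -190.02003479003906), (169.9259033203125, 159.7987518310547), 0.024262860417366028) 6.419624003908792
mat
3367 ((510.24371337890625, 155.49716186523438), (229.74803161621094, 179.40133666992188), 89.60803985595703) 3.821001567033524
stand
812 [440.5 373.4  10.1] (442.2, 373.4, 47.8)
spindle
24 [439.6 372.5  48.4] (440.1, 373.3, 4.4)
phone
1326 ((644.7623901367188, 205.25253295898438), (108.33439636230469, 167.63961791992188), 0.2190835326910019) 7.880871522630967
iron base
2032 ((510.8138122558594, -383.9252624511719), (209.81838989257812, 126.72321319580078), 5.824462890625) 14.276702567806947
scene
reel
304 [ 479.3 -179.2   85.4] (477.7, -177.1, 22.0)
tin
171 [ 490.5 -189.6   72.4] (483.8, -181.4, 24.3)
box rim
823 ((491.08001708984375, -147.37582397460938), (145.5507049560547, 88.07223510742188), 77.4300003051757
[... 165 characters left out ...]
(509.90423583984375, 154.9791259765625), (179.66812133789062, 229.58871459960938), 0.021722594276070595) 3.6487676753849105
stand
588 [438.3 369.4   9.7] (447.8, 362.4, 68.8)
spindle
36 [438.5 370.   44.6] (440.0, 370.0, 7.7)
phone
1351 ((644.6611938476562, 204.9044952392578), (169.18551635742188, 107.38955688476562), 89.70205688476562) 7.579603703207175
iron base
3151 ((506.4859619140625, -369.5246276855469), (213.09130859375, 96.99536895751953), 6.272426128387451) 13.458376411473923
well [ 448.9 -378.6    8. ]
spool [ 489.7 -136.8   36. ]
spool hole [ 490.3 -136.2   36. ]
well l [ 451.3 -346.2   14. ]
well r [ 445.8 -406.2   14. ]
well t [ 478.5 -378.3   14. ]
well b [ 418.  -374.1   14. ]
```

```bash
python3 - <<'E'
from h import *
c=load('top0')
def P(l,u0,v0,z): 
    A=np.array([c.z(a/4+u0,b/4+v0,z) for a,b in l]); print(A.mean(0).round(1),A[:,:2].round(0).tolist()); return A
print('tray');A=P([(310,47),(458,22),(486,180),(342,203)],260,95,18)
print('mat');P([(402,235),(678,215),(690,400),(412,420)],95,95,3)
print('phone');P([(371,82),(573,67),(580,162),(377,177)],95,95,8)
w=load('wrist0'); print('cam',-w.R.T@w.t)
go([480,-179,260],77)
E
```

```text
tray
[ 640.2 -190.1   18. ] [[687.0, -131.0], [702.0, -232.0], [593.0, -248.0], [579.0, -150.0]]
mat
[507.6 159.6   3. ] [[565.0, 257.0], [577.0, 69.0], [450.0, 62.0], [438.0, 250.0]]
phone
[642.  206.6   8. ] [[670.0, 278.0], [680.0, 140.0], [613.0, 135.0], [604.0, 273.0]]
cam [ 161.24250042 -608.12180859  371.98354429]
grasp pt [ 230.4 -580.5  248.9] yaw y 111.6 j6 -0.26 shift [-380.1  281.2  -10.7] spin 34.6 tilt z [-7.0e-04  1.5e-03 -1.0e+00] w 85.4 F [0.1 0.2 0.1] t 0.15
```

```bash
python3 -m jog '[[[-48,36,0,9],[-96,72,0,18],[-144,108,0,26],[-192,144,0,34.6],[-240,178,0,34.6]]]' 70; python3 -c "
from h import *
go([480,-179,260],77)"
```

```text
clock: 0.78
position: [388.5, -325.0, 404.1]
ee_rot: [0.113, 0.994, 0.001, -0.0]
contact_force: [1.3, 0.3, 0.0]
gripper_width: 69.7
grasp pt [ 388.4 -324.8  249.1] yaw y 77.0 j6 -1.42 shift [-56.4 162.6 -10.7] spin -0.0 tilt z [-7.0e-04  1.6e-03 -1.0e+00] w 69.7 F [1.3 0.3 0. ] t 0.775
```

```bash
python3 -m jog '[[[-18,54,0,0],[-37,108,0,0],[-56,163,0,0],[-56,163,0,0],[-56,163,0,0]]]' 60; python3 -c "
from h import *
go([480,-179,95],77)
c=snap('wrist','w1')"
```

```text
clock: 1.4
position: [479.7, -178.6, 403.9]
ee_rot: [0.113, 0.994, 0.001, -0.001]
contact_force: [-0.5, 0.3, 0.2]
gripper_width: 60.0
grasp pt [ 479.4 -178.4  248.9] yaw y 77.0 j6 -1.76 shift [ -1.   -0.7 153.9] spin 0.0 tilt z [-0.0017  0.0017 -1.    ] w 60.0 F [-0.5  0.3  0.2] t 1.4
```

View pics/w1.png

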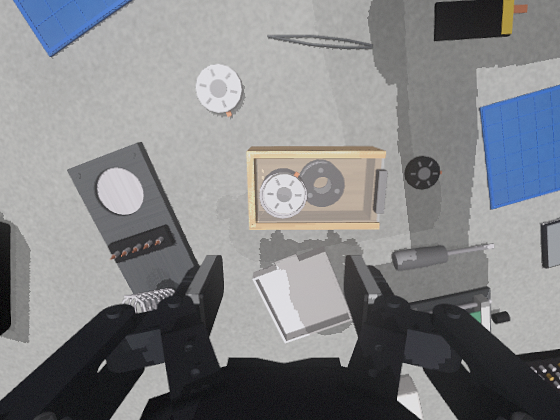

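```bash
python3 - <<'E'
from h import *
c=load('w1'); H=c.height()
def reg(x0,x1,y0,y1,z0,z1):
    return (H[...,0]>x0)&(H[...,0]<x1)&(H[...,1]>y0)&(H[...,1]<y1)&(H[...,2]>z0)&(H[...,2]<z1)
def circ(m):
    P=H[m]; (x,y),r=cv2.minEnclosingCircle(P[:,:2].astype(np.float32)); print(len(P),P.mean(0).round(1),(round(x,1),round(y,1),round(r,1)))
print('reel');circ(reg(420,560,-250,-130,80,92))
print('tin');circ(reg(420,560,-250,-130,68,78))
print('rim');print(cv2.minAreaRect(H[reg(400,600,-260,-40,49,56)][:,:2].astype(np.float32)))
print(H[193,283],H[184,322],H[190,120],H[195,381])
crop(c,315,187,160,110,5,'w1c'); 
E
```

```text
reel
1321 [ 477.4 -176.8   84.9] (476.6, -175.8, 21.7)
tin
417 [ 486.3 -184.    72.7] (482.2, -179.0, 24.2)
rim
((491.6076354980469, -145.95167541503906), (144.38720703125, 87.17488861083984), 77.34542846679688)
[ 477.1379165  -177.82628197   85.01323469] [ 486.7111333  -136.88572147   44.6189798 ] [ 447.4331401  -375.41106036    7.07918293] [508.80142878 -79.73521471  58.29114443]
```

View pics/w1c.png

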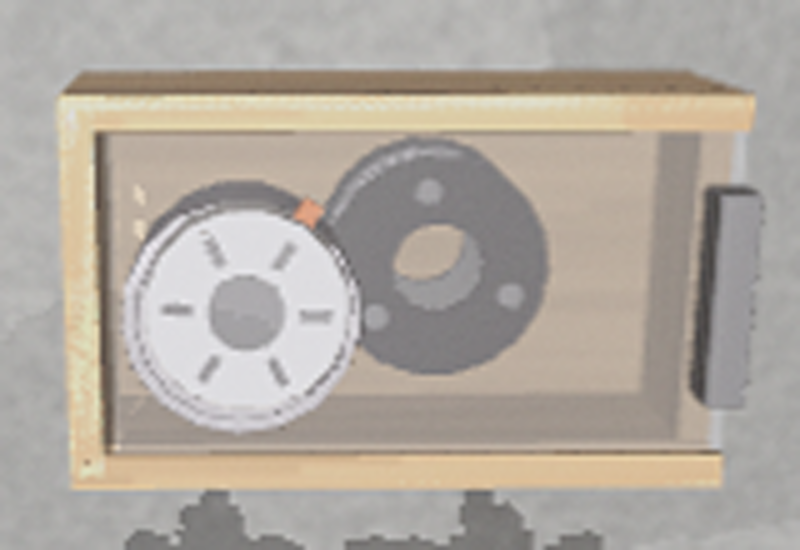

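```bash
python3 - <<'E'
from h import *
c=load('w1'); H=c.height()
print('reel by ray',c.z(284,195.6,86), c.z(283.5,195,86))
for u,v in[(210,258),(206,260),(215,262),(358,262),(352,262),(362,268)]: print(u,v,H[v,u].round(1))
m=(H[...,2]>150)&(c.d>0); vv,uu=np.where(m); 
print('lowest finger z', np.percentile(H[m][:,2],[0,0.1,1]))
w=load('wrist0');Hw=w.height();m=(Hw[...,2]>150)&(Hw[...,0]<400);print(np.percentile(Hw[m][:,2],[0,.1,1]))
E
```

```text
reel by ray [ 479.59414662 -177.41671596   86.        ] [ 478.91293081 -177.74804137   86.        ]
210 258 [ 461.5 -209.   241.6]
206 260 [ 461.1 -210.2  244. ]
215 262 [ 462.1 -205.8  245.9]
358 262 [ 477.  -142.9  245.3]
352 262 [ 475.4 -145.8  247. ]
362 268 [ 476.8 -142.5  251.5]
lowest finger z [233.84197654 236.19651607 243.50210818]
[241.80698105 243.62064619 249.28496698]
```

```bash
python3 -m jog '[[[0.5,0.8,55,0],[0.5,0.8,110,0],[0.5,0.8,140,0],[0.5,0.8,150,0],[0.5,0.8,155,0]]]' 54; python3 -c "
from h import *
go([478.5,-177.5,94],77)
c=snap('wrist','w2')"
```

```text
clock: 2.08
position: [478.9, -178.9, 249.4]
ee_rot: [0.114, 0.993, 0.001, -0.0]
contact_force: [0.1, -0.4, 0.7]
gripper_width: 54.0
grasp pt [ 478.9 -178.7   94.4] yaw y 76.9 j6 -1.76 shift [0.6 1.1 0.4] spin -0.1 tilt z [-5.0e-04  1.3e-03 -1.0e+00] w 54.0 F [ 0.1 -0.4  0.7] t 2.075
```

View pics/w2.png

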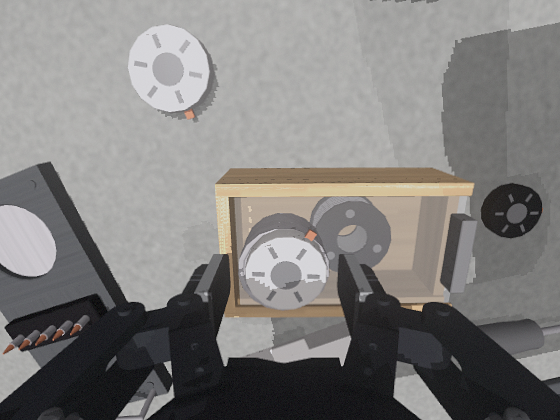

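```bash
python3 -m jog '[[[0,0.6,0.4,0],[0,0.6,0.4,0],[0,0.6,0.4,0],[0,0.6,0.4,0],[0,0.6,0.4,0]]]' 30; python3 -c "
from h import *
go([478.5,-177.5,94],77)
c=snap('wrist','w3')"
```

```text
clock: 2.75
position: [479.6, -178.3, 250.5]
ee_rot: [0.114, 0.994, 0.0, 0.001]
contact_force: [-1.6, -0.9, 6.4]
gripper_width: 37.0
grasp pt [ 479.9 -178.2   95.5] yaw y 76.9 j6 -1.76 shift [1.5 0.3 1.5] spin -0.1 tilt z [ 2.3e-03  6.0e-04 -1.0e+00] w 37.0 F [-1.6 -0.9  6.4] t 2.75
```

View pics/w3.png

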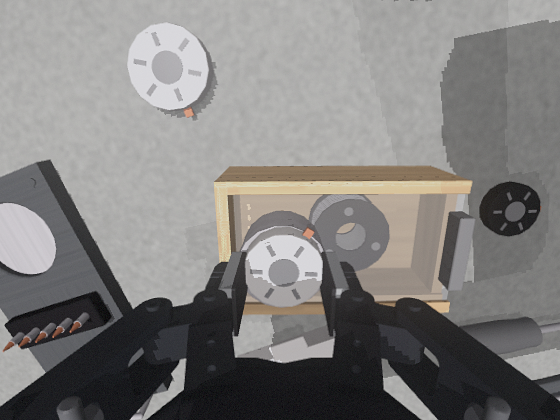

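```bash
python3 - <<'E'
from h import *
from bench import arm
c=load('w3');s=arm.read_state();R=Ro.from_quat(s['ee_rot']).as_matrix();p=s['position']
for x in(-11,0,11):
  for y in(-19,19): print(x,y,[c.proj(p+R@np.array([x,y,z])).round().tolist() for z in(155,171)])
H=c.height(); m=(H[...,2]>80)&(H[...,2]<90)&(abs(H[...,0]-478)<30)&(abs(H[...,1]+178)<17); P=H[m]; print(P.mean(0),P.min(0),P.max(0))
print(s['gripper_width'],s['contact_force'])
E
```

```text
-11 -19 [[242.0, 307.0], [246.0, 289.0]]
-11 19 [[324.0, 307.0], [320.0, 289.0]]
0 -19 [[241.0, 286.0], [245.0, 269.0]]
0 19 [[325.0, 286.0], [321.0, 269.0]]
11 -19 [[240.0, 264.0], [244.0, 249.0]]
11 19 [[326.0, 264.0], [322.0, 249.0]]
[ 476.83721441 -177.52847809   84.90093165] [ 458.24195485 -194.98865976   80.0007623 ] [ 499.11867436 -161.015505     89.92898365]
37.207701684767486 [-1.75496232 -1.45576241  5.53332386]
```

```bash
python3 -m jog '[[[0,0,-2,0],[0,0,-5,0],[0,0,-10,0],[0,0,-20,0],[0,0,-35,0]]]' 30; python3 -c "
from h import *
go([640,-190,140],77)
c=snap('wrist','w4')"
```

```text
clock: 3.42
position: [479.4, -178.3, 286.2]
ee_rot: [0.114, 0.994, 0.0, 0.001]
contact_force: [0.1, 0.3, 0.6]
gripper_width: 36.8
grasp pt [ 479.7 -178.2  131.2] yaw y 76.9 j6 -1.76 shift [-158.8   24.7   -8.6] spin -0.1 tilt z [ 1.7e-03  6.0e-04 -1.0e+00] w 36.8 F [0.1 0.3 0.6] t 3.425
```

View pics/w4.png

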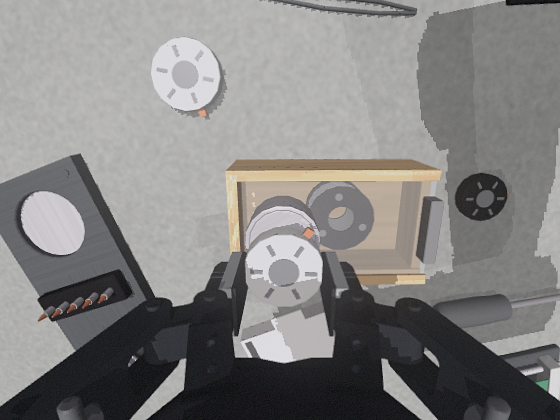

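```bash
python3 -m jog '[[[-53,8,0,0],[-106,16,0,0],[-159,25,0,0],[-159,25,0,0],[-159,25,30,0]]]'; python3 -c "
from h import *
go([640,-190,26],77)
c=snap('wrist','w5')"
```

```text
clock: 4.1
position: [641.9, -190.0, 261.8]
ee_rot: [0.113, 0.994, 0.0, 0.006]
contact_force: [0.0, -0.8, -0.5]
gripper_width: 37.2
grasp pt [ 643.8 -190.2  106.9] yaw y 77.0 j6 -1.75 shift [ 4.7 -0.8 80.8] spin -0.0 tilt z [ 0.0121 -0.0011 -0.9999] w 37.2 F [ 0.  -0.8 -0.5] t 4.1
```

View pics/w5.png

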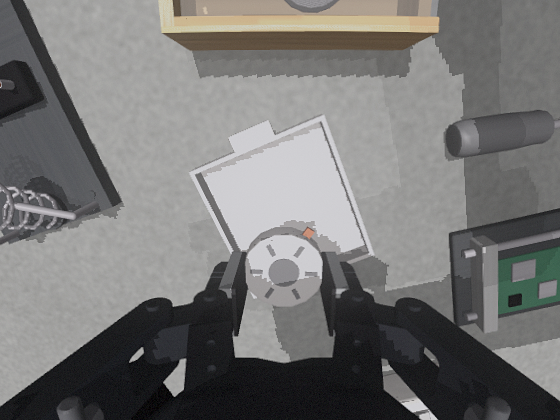

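```bash
python3 -m jog '[[[3,0,30,0],[3,0,55,0],[3,0,70,0],[3,0,77,0],[3,0,81,0]]]'; python3 -c "
from h import *
go([640,-190,25],77)
c=snap('wrist','w6')"
```

```text
clock: 4.78
position: [636.4, -188.7, 179.4]
ee_rot: [0.113, 0.994, 0.0, -0.001]
contact_force: [-12.2, 5.9, 31.9]
gripper_width: 37.0
grasp pt [ 636.2 -188.6   24.4] yaw y 77.0 j6 -1.75 shift [-4.  -0.5 -0.6] spin -0.0 tilt z [-1.1e-03  6.0e-04 -1.0e+00] w 37.0 F [-12.2   5.9  31.9] t 4.775
```

View pics/w6.png

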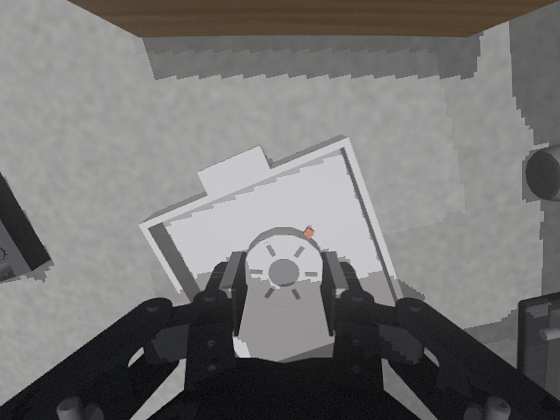

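```bash
python3 -m jog '[[[0,0,-2,0],[0,0,-2,0],[0,0,-2,0],[0,0,-2,0],[0,0,-2,0]]]' 56; python3 -m jog '[[[0,0,-10,0],[0,0,-30,0],[0,0,-60,0],[0,0,-110,0],[0,0,-160,0]]]' 60;python3 -c "
from h import *
go([482.5,-180,140],77)
c=snap('wrist','w7');c=snap('top','t7')"
```

```text
clock: 5.45
position: [636.4, -188.7, 181.0]
ee_rot: [0.113, 0.994, 0.0, -0.0]
contact_force: [0.7, -0.3, 0.3]
gripper_width: 56.1
clock: 6.08
position: [636.4, -188.8, 343.1]
ee_rot: [0.113, 0.994, 0.0, -0.0]
contact_force: [0.1, -0.1, 0.3]
gripper_width: 60.2
grasp pt [ 636.3 -188.8  188.1] yaw y 77.0 j6 -1.75 shift [151.8 -26.1  48.1] spin -0.0 tilt z [-6.e-04  3.e-04 -1.e+00] w 60.2 F [ 0.1 -0.1  0.3] t 6.075
```

View pics/w7.png

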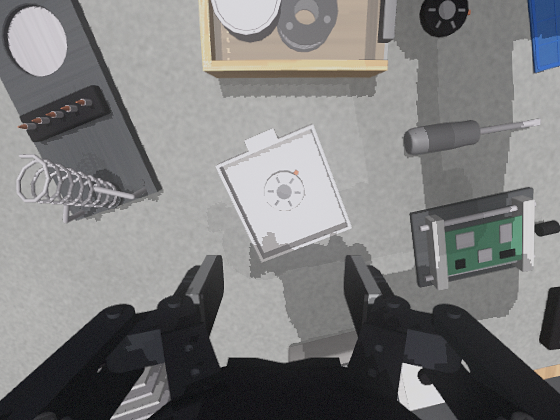

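```bash
python3 - <<'E'
from h import *
c=load('w7'); H=c.height()
m=(abs(H[...,0]-640)<60)&(abs(H[...,1]+190)<60)
for z0,z1 in((-3,1),(1,6),(10,17),(17,21)):
    P=H[m&(H[...,2]>z0)&(H[...,2]<z1)]; print(z0,len(P),P.mean(0),cv2.minEnclosingCircle(P[:,:2].astype(np.float32)))
E
```

```text
-3 2558 [ 6.28082204e+02 -1.93564844e+02 -6.00920453e-01] ((639.9827270507812, -190.0956268310547), 84.53832244873047)
1 7265 [ 640.50757304 -187.45360127    2.18261792] ((645.4579467773438, -189.86636352539062), 75.9638442993164)
10 2435 [ 637.44610436 -189.80078984   14.61952802] ((640.6881103515625, -188.4896240234375), 73.33358764648438)
17 715 [ 627.20186591 -187.43733024   17.56145407] ((640.76806640625, -187.79196166992188), 72.60884094238281)
```

The reel lies flat in the middle of the tray at (284,190). Next is the tin.

```bash
python3 -m jog '[[[50,-9,0,0],[100,-18,0,0],[152,-26,0,0],[152,-26,0,0],[152,-26,0,0]]]' 64; python3 -c "
from h import *
go([482.5,-180,75],77)
c=snap('wrist','w8')
H=c.height()
m=(abs(H[...,0]-482)<60)&(abs(H[...,1]+180)<40)
P=H[m&(H[...,2]>66)&(H[...,2]<80)]; print(len(P),P.mean(0),cv2.minEnclosingCircle(P[:,:2].astype(np.float32)))
crop(c,285,200,160,110,5,'w8c')
"
```

```text
clock: 6.8
position: [484.3, -180.5, 348.3]
ee_rot: [0.113, 0.994, -0.001, 0.008]
contact_force: [0.2, -0.1, 0.2]
gripper_width: 63.7
grasp pt [ 486.8 -181.   193.3] yaw y 77.1 j6 -1.76 shift [  6.4  -0.  118.3] spin 0.1 tilt z [ 0.0162 -0.0031 -0.9999] w 63.7 F [ 0.2 -0.1  0.2] t 6.8
2621 [ 481.47912279 -179.05626698   72.27734744] ((482.4767761230469, -179.2046356201172), 24.01473617553711)
```

View pics/w8c.png

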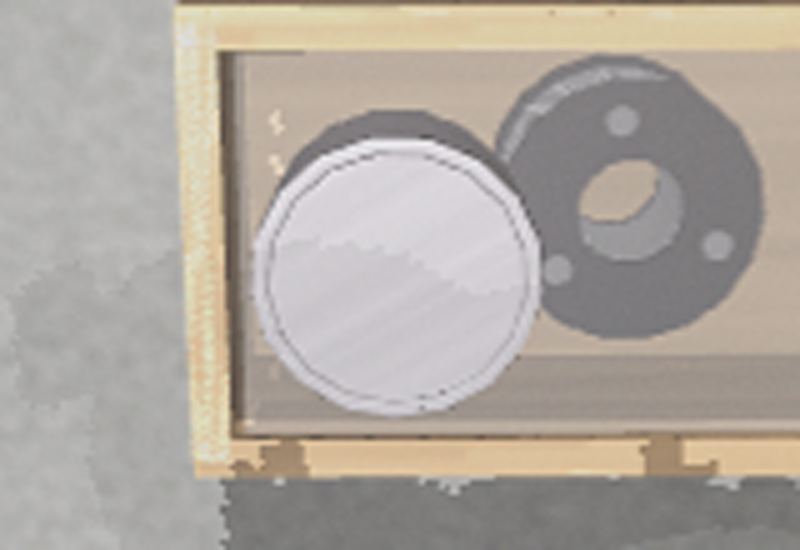

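```bash
python3 -m jog '[[[5,0,40,0],[5,0,80,0],[5,0,100,0],[5,0,108,0],[5,0,113,0]]]' 62; python3 -c "
from h import *
go([482.2,-179.5,71],77)
"
```

```text
clock: 7.48
position: [482.8, -179.8, 234.8]
ee_rot: [0.112, 0.994, -0.001, 0.008]
contact_force: [0.2, 0.1, 0.4]
gripper_width: 61.9
grasp pt [ 485.3 -180.3   79.9] yaw y 77.1 j6 -1.76 shift [3.4 0.1 8.8] spin 0.1 tilt z [ 0.0165 -0.0033 -0.9999] w 61.9 F [0.2 0.1 0.4] t 7.475
```

```bash
python3 -m jog '[[[3,0,5,0],[3,0,9,0],[3,0,9,0],[3,0,9,0],[3,0,9,0]]]' 62; python3 -c "
from h import *
go([482.2,-179.5,71],77)
"; python3 -m jog '[[[0,0,0,0],[0,0,0,0],[0,0,0,0],[0,0,0,0],[0,0,0,0]]]' 40;python3 -c "
from h import *
go([482.2,-179.5,71],77);snap('wrist','w9')
"
```

```text
clock: 8.1
position: [480.1, -179.2, 226.1]
ee_rot: [0.112, 0.994, -0.001, 0.009]
contact_force: [-0.2, 1.1, 0.1]
gripper_width: 61.9
grasp pt [ 482.8 -179.7   71.1] yaw y 77.1 j6 -1.76 shift [0.6 0.1 0.1] spin 0.1 tilt z [ 0.0172 -0.0033 -0.9998] w 61.9 F [-0.2  1.1  0.1] t 8.1
clock: 8.72
position: [480.3, -179.2, 226.7]
ee_rot: [0.112, 0.994, -0.001, 0.009]
contact_force: [-0.7, 1.3, 5.5]
gripper_width: 45.8
grasp pt [ 483.2 -179.8   71.7] yaw y 77.1 j6 -1.76 shift [1.  0.  0.7] spin 0.1 tilt z [ 0.0182 -0.0036 -0.9998] w 45.8 F [-0.7  1.3  5.5] t 8.725
```

View pics/w9.png

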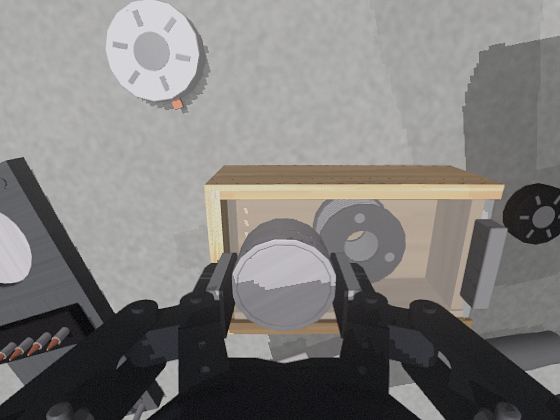

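```bash
python3 -m jog '[[[0,0,-3,0],[0,0,-10,0],[0,0,-25,0],[0,0,-50,0],[0,0,-70,0]]]' 40; python3 -c "
from h import *
go([449,-360,140],77);snap('wrist','w10')
"
```

```text
clock: 9.4
position: [479.1, -179.0, 298.4]
ee_rot: [0.112, 0.994, -0.001, 0.01]
contact_force: [0.2, -0.7, -0.3]
gripper_width: 46.1
grasp pt [ 482.1 -179.6  143.5] yaw y 77.1 j6 -1.76 shift [  -7.9 -183.3    3.5] spin 0.1 tilt z [ 0.0196 -0.0038 -0.9998] w 46.1 F [ 0.2 -0.7 -0.3] t 9.4
```

```bash
python3 -m jog '[[[-2,-45,0,0],[-4,-90,0,0],[-6,-135,0,0],[-7,-165,0,0],[-7,-165,0,0]]]' 40; python3 -c "
from h import *
go([449,-377,140],77);snap('wrist','w11')
"
```

```text
clock: 10.07
position: [449.4, -343.1, 301.0]
ee_rot: [0.113, 0.993, -0.001, 0.013]
contact_force: [0.7, -1.2, -0.9]
gripper_width: 46.1
grasp pt [ 453.2 -343.9  146.1] yaw y 77.0 j6 -1.43 shift [ -3.2 -33.2   6.1] spin -0.0 tilt z [ 0.0248 -0.005  -0.9997] w 46.1 F [ 0.7 -1.2 -0.9] t 10.075
```

View pics/w11.png

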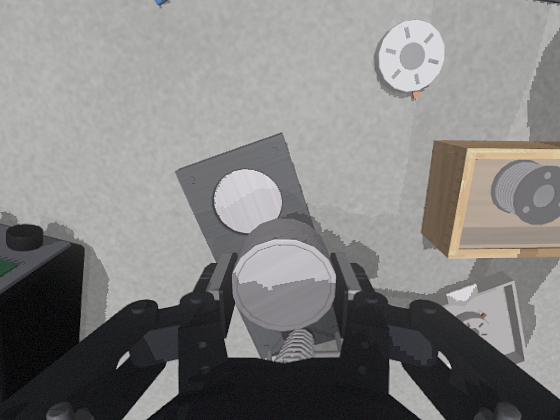

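```bash
python3 -m jog '[[[0,0,0,0],[0,0,0,0],[0,0,0,0],[0,0,0,0],[0,0,0,0]]]' 40; python3 -c "
from h import *
go([449,-377,140],77)
c=snap('wrist','w12');H=c.height()
crop(c,250,200,120,90,6,'w12c')
m=(abs(H[...,0]-449)<50)&(abs(H[...,1]+377)<50)&(H[...,2]>3)&(H[...,2]<10.0)
n=m.astype(np.uint8); k,l,st,ce=cv2.connectedComponentsWithStats(n); i=1+np.argmax(st[1:,4]); print(st[i],ce[i]); P=H[l==i]; print(P.mean(0),cv2.minEnclosingCircle(P[:,:2].astype(np.float32)))
from bench import arm; print(arm.read_state()['joints'])
"
```

```text
clock: 10.75
position: [449.7, -341.9, 301.0]
ee_rot: [0.113, 0.994, -0.001, 0.012]
contact_force: [0.4, 0.6, -0.7]
gripper_width: 45.9
grasp pt [ 453.5 -342.6  146.1] yaw y 77.1 j6 -1.43 shift [ -3.2 -34.5   6.1] spin 0.1 tilt z [ 0.0246 -0.0046 -0.9997] w 45.9 F [ 0.4  0.6 -0.7] t 10.75
[ 212  169   69   66 3359] [244.91932123 200.25037213]
[ 447.75292068 -375.56239012    7.46482569] ((449.3285217285156, -375.201171875), 30.079463958740234)
[-0.36456234  0.37594348 -0.28829602 -0.00581574 -0.88196403 -1.42855212]
```

View pics/w12c.png

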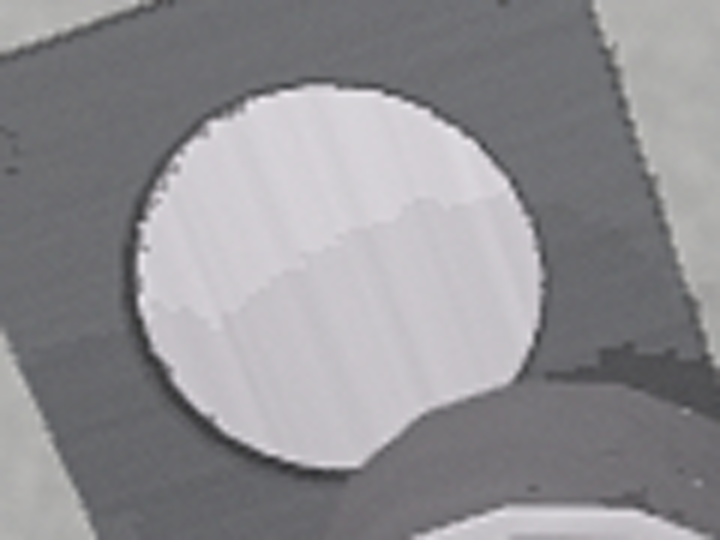

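```bash
python3 -m jog '[[[-2,-17,0,0],[-4,-33.5,0,0],[-4,-33.5,30,0],[-4,-33.5,60,0],[-4,-33.5,75,0]]]' 40; python3 -c "
from h import *
go([450,-376,35],77)
c=snap('wrist','w13')"
```

```text
clock: 11.42
position: [447.3, -376.8, 224.3]
ee_rot: [0.113, 0.993, -0.0, 0.011]
contact_force: [-0.3, 0.3, -0.5]
gripper_width: 46.0
grasp pt [ 450.7 -377.3   69.4] yaw y 77.0 j6 -1.37 shift [ 1.8  1.1 34.3] spin -0.0 tilt z [ 0.0223 -0.0035 -0.9997] w 46.0 F [-0.3  0.3 -0.5] t 11.425
```

View pics/w13.png

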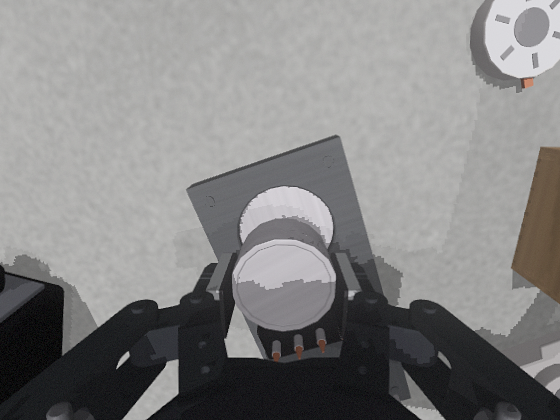

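```bash
python3 -m jog '[[[1.5,1,15,0],[1.5,1,25,0],[1.5,1,30,0],[1.5,1,33,0],[1.5,1,34,0]]]' 40; python3 -c "
from h import *
go([450,-376,34],77)
c=snap('wrist','w14');H=c.height()
print([H[v,u].round(1) for u,v in((283,285),(270,300),(295,270))])"
```

```text
clock: 12.1
position: [446.7, -375.2, 189.1]
ee_rot: [0.113, 0.994, -0.0, 0.011]
contact_force: [0.4, 0.2, -0.4]
gripper_width: 45.9
grasp pt [ 449.9 -375.6   34.2] yaw y 77.0 j6 -1.37 shift [-0.2 -0.4  0.2] spin -0.0 tilt z [ 0.0208 -0.0026 -0.9998] w 45.9 F [ 0.4  0.2 -0.4] t 12.1
[array([ 448.9, -375.3,   34.6]), array([ 455.4, -382.9,   34.3]), array([ 442.9, -368.4,   34.1])]
```

View pics/w14.png

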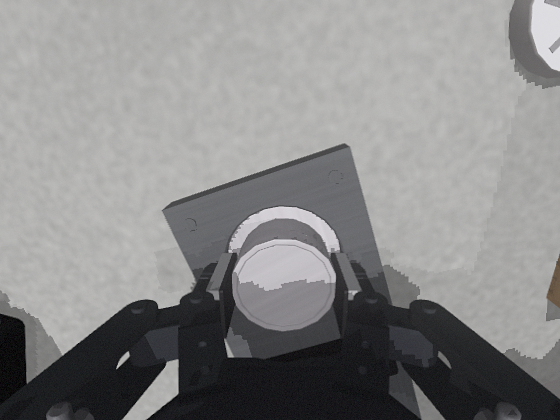

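```bash
python3 -m jog '[[[0,0,1,0],[0,0,1.5,0],[0,0,1.5,0],[0,0,1.5,0],[0,0,1.5,0]]]' 40; python3 -m jog '[[[0,0,0,0],[0,0,0,0],[0,0,0,0],[0,0,-2,0],[0,0,-5,0]]]' 64;python3 -m jog '[[[0,0,-20,0],[0,0,-50,0],[0,0,-100,0],[0,0,-150,0],[0,0,-150,0]]]' 64; python3 -c "
from h import *
go([504,-88,140],77)
c=snap('wrist','w15');H=c.height()
m=(abs(H[...,0]-449)<50)&(abs(H[...,1]+377)<50)
P=H[m&(H[...,2]>30)&(H[...,2]<40)];print(P.mean(0),cv2.minEnclosingCircle(P[:,:2].astype(np.float32)))
"
```

```text
clock: 12.78
position: [446.8, -375.2, 188.7]
ee_rot: [0.113, 0.994, -0.0, 0.011]
contact_force: [-1.9, 1.1, 5.5]
gripper_width: 46.2
clock: 13.4
position: [446.7, -375.2, 193.7]
ee_rot: [0.113, 0.994, -0.0, 0.011]
contact_force: [-0.6, 1.1, 0.5]
gripper_width: 63.9
clock: 14.02
position: [444.2, -375.2, 349.0]
ee_rot: [0.113, 0.993, -0.002, 0.016]
contact_force: [-0.1, -0.4, -1.1]
gripper_width: 64.3
grasp pt [ 449.  -376.5  194.1] yaw y 77.0 j6 -1.37 shift [ 12.8 293.6  53.3] spin 0.0 tilt z [ 0.0307 -0.0085 -0.9995] w 64.3 F [-0.1 -0.4 -1.1] t 14.025
[ 449.22214194 -375.04117164   34.32568827] ((449.97845458984375, -375.34161376953125), 24.008880615234375)
```

View pics/w15.png

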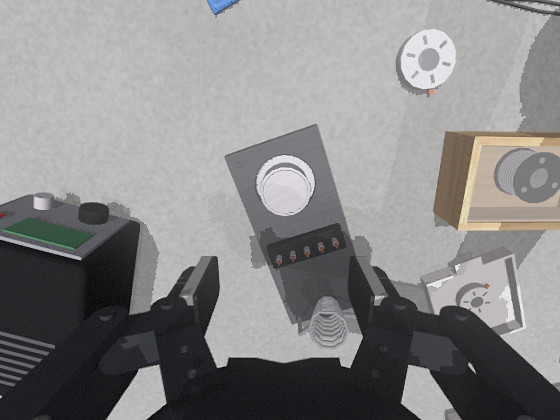

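```bash
python3 -m jog '[[[2,58,0,0],[5,117,0,0],[7,175,0,0],[10,234,0,0],[12,280,0,0]]]' 40; python3 -m jog '[[[0,0,0,0],[0,0,0,0],[0,0,0,0],[0,0,0,0],[0,0,0,0]]]' 40; python3 -c "
from h import *
go([504,-88,140],77)
c=snap('wrist','w16');H=c.height()
m=(abs(H[...,0]-504)<50)&(abs(H[...,1]+88)<50)
P=H[m&(H[...,2]>55)&(H[...,2]<64)];print(len(P),P.mean(0),cv2.minAreaRect(P[:,:2].astype(np.float32)))
crop(c,285,190,160,110,5,'w16c')
"
```

```text
clock: 14.7
position: [494.5, -97.1, 344.8]
ee_rot: [0.113, 0.994, -0.001, 0.012]
contact_force: [-0.2, -0.2, 0.2]
gripper_width: 39.8
clock: 15.32
position: [494.4, -97.8, 344.8]
ee_rot: [0.113, 0.993, -0.001, 0.012]
contact_force: [-0.9, 0.8, -0.6]
gripper_width: 40.2
grasp pt [498.  -98.6 189.9] yaw y 77.0 j6 -1.93 shift [-2.2 11.6 49.9] spin -0.0 tilt z [ 0.0236 -0.0051 -0.9997] w 40.2 F [-0.9  0.8 -0.6] t 15.325
546 [504.78642454 -78.69782535  58.875989  ] ((505.72760009765625, -78.81565856933594), (8.95273494720459, 45.8497314453125), 76.93965911865234)
```

View pics/w16c.png

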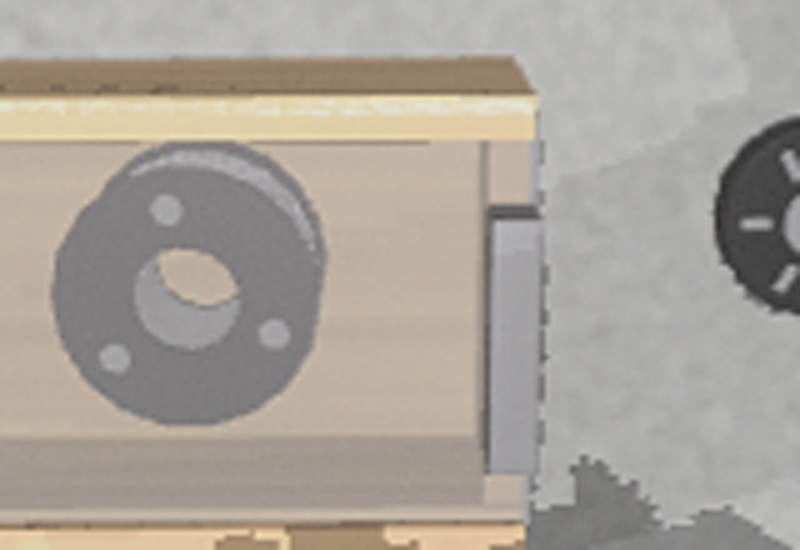

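```bash
python3 -m jog '[[[-2,10,30,0],[-2.5,21,70,0],[-2.5,21,100,0],[-2.5,21,112,0],[-2.5,21,115,0]]]' 40; python3 -c "
from h import *
go([505.5,-78.8,67],77)
c=snap('wrist','w17')
"
```

```text
clock: 16.0
position: [504.5, -78.5, 229.8]
ee_rot: [0.113, 0.993, -0.001, 0.012]
contact_force: [-0.1, -0.2, -0.4]
gripper_width: 39.8
grasp pt [508.1 -79.3  74.8] yaw y 77.0 j6 -1.98 shift [ 2.9 -0.1  7.8] spin -0.0 tilt z [ 0.0233 -0.0053 -0.9997] w 39.8 F [-0.1 -0.2 -0.4] t 16.0
```

View pics/w17.png

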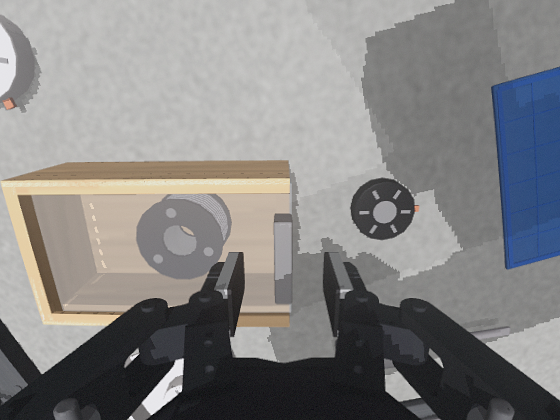

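```bash
python3 -m jog '[[[2.5,0,4,0],[2.5,0,7.5,0],[2.5,0,7.5,0],[2.5,0,7.5,0],[2.5,0,7.5,0]]]' 40;  python3 -m jog '[[[0,0,0,0],[0,0,0,0],[0,0,0,0],[0,0,0,0],[0,0,0,0]]]' 0; python3 -c "
from h import *
go([505.5,-78.8,67],77)
c=snap('wrist','w18')
"
```

```text
clock: 16.68
position: [502.4, -78.0, 222.7]
ee_rot: [0.113, 0.993, -0.001, 0.012]
contact_force: [0.3, -0.4, 0.8]
gripper_width: 39.9
clock: 17.3
position: [502.5, -77.9, 222.9]
ee_rot: [0.113, 0.993, -0.001, 0.013]
contact_force: [-1.0, 0.2, 3.8]
gripper_width: 7.0
grasp pt [506.4 -78.7  68. ] yaw y 77.0 j6 -1.98 shift [ 0.9 -0.2  0.9] spin -0.0 tilt z [ 0.0248 -0.0052 -0.9997] w 7.0 F [-1.   0.2  3.8] t 17.3
```

View pics/w18.png

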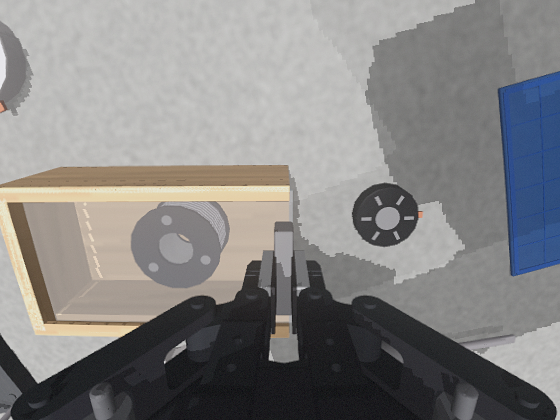

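```bash
python3 -m jog '[[[0,0,-1,0],[0,5,-1,0],[0,12,-1,0],[0,22,-1,0],[0,30,-1,0]]]' 0; python3 -c "
from h import *
go([505.5,-78.8,67],77)
"
```

```text
clock: 17.98
position: [509.5, -47.9, 223.9]
ee_rot: [0.113, 0.994, -0.001, 0.013]
contact_force: [0.3, -0.5, -0.4]
gripper_width: 7.2
grasp pt [513.3 -48.7  69. ] yaw y 77.0 j6 -2.04 shift [  0.9 -31.1   1.9] spin 0.0 tilt z [ 0.025  -0.0051 -0.9997] w 7.2 F [ 0.3 -0.5 -0.4] t 17.975
```

Sliding freely. Continue.

```bash
python3 -m jog '[[[0,12,0,0],[0,24,0,0],[0,36,0,0],[0,48,0,0],[0,60,0,0]]]' 0; python3 -c "
from h import *
go([505.5,-78.8,67],77);snap('wrist','w19')
"
```

```text
clock: 18.6
position: [523.1, 11.4, 223.9]
ee_rot: [0.113, 0.994, -0.001, 0.013]
contact_force: [0.1, 0.2, -0.8]
gripper_width: 7.0
grasp pt [527.   10.6  68.9] yaw y 77.0 j6 -2.15 shift [  0.9 -92.    1.9] spin 0.0 tilt z [ 0.0249 -0.0052 -0.9997] w 7.0 F [ 0.1  0.2 -0.8] t 18.6
```

View pics/w19.png

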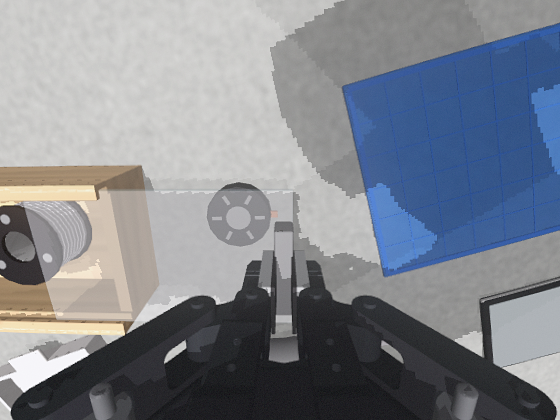

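```bash
python3 -m jog '[[[0,14,0,0],[0,28,0,0],[0,42,0,0],[0,56,0,0],[0,66,0,0]]]' 0; python3 -c "
from h import *
go([505.5,-78.8,67],77);snap('wrist','w20')
"
```

```text
clock: 19.27
position: [538.6, 77.7, 224.1]
ee_rot: [0.112, 0.994, -0.001, 0.013]
contact_force: [0.2, 0.4, 0.3]
gripper_width: 6.9
grasp pt [542.7  77.   69.1] yaw y 77.1 j6 -2.26 shift [   1.6 -160.2    1.9] spin 0.1 tilt z [ 0.0262 -0.0048 -0.9996] w 6.9 F [0.2 0.4 0.3] t 19.275
```

View pics/w20.png

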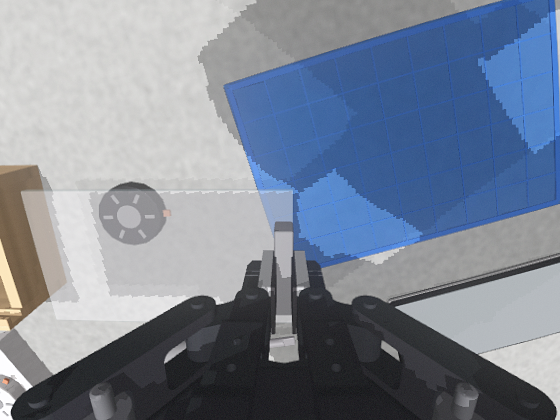

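```bash
python3 -c "
from h import *
go([504.3,223,68],93)"; python3 -m jog '[[[10,25,-10,-4],[20,55,-10,-8],[35,95,-10,-12],[50,130,-10,-16],[68,133,-10,-16]]]' 0; python3 -c "
from h import *
go([504.3,223,35],93);snap('wrist','w21')
"
```

```text
grasp pt [543.2  77.7  69.2] yaw y 77.2 j6 -2.26 shift [ 70.1 133.   -0.5] spin -15.8 tilt z [ 0.027  -0.0045 -0.9996] w 6.9 F [0.2 0.2 0. ] t 19.325
clock: 19.95
position: [502.0, 225.3, 232.5]
ee_rot: [-0.029, 0.999, -0.002, 0.014]
contact_force: [-0.6, -0.8, -0.5]
gripper_width: 7.3
grasp pt [506.4 224.8  77.6] yaw y 93.3 j6 -2.26 shift [ 3.4 -1.4 42.5] spin 0.3 tilt z [ 0.0284 -0.0036 -0.9996] w 7.3 F [-0.6 -0.8 -0.5] t 19.95
```

View pics/w21.png

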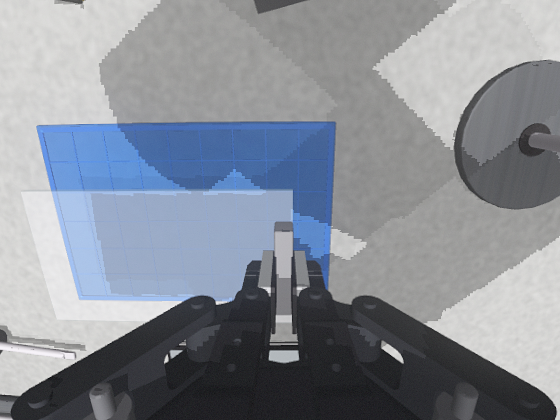

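```bash
python3 -m jog '[[[3,-1,15,0],[3,-1,30,0],[3,-1,40,0],[3,-1,44,0],[3,-1,46,0]]]' 0; python3 -c "
from h import *
go([504.3,223,30],93);snap('wrist','w22')
"
```

```text
clock: 20.62
position: [498.1, 222.8, 185.8]
ee_rot: [-0.028, 1.0, -0.003, 0.012]
contact_force: [-0.5, 0.8, 0.2]
gripper_width: 6.5
grasp pt [502.  221.9  30.8] yaw y 93.2 j6 -2.27 shift [-2.4  1.   0.9] spin 0.2 tilt z [ 0.0249 -0.0054 -0.9997] w 6.5 F [-0.5  0.8  0.2] t 20.625
```

View pics/w22.png

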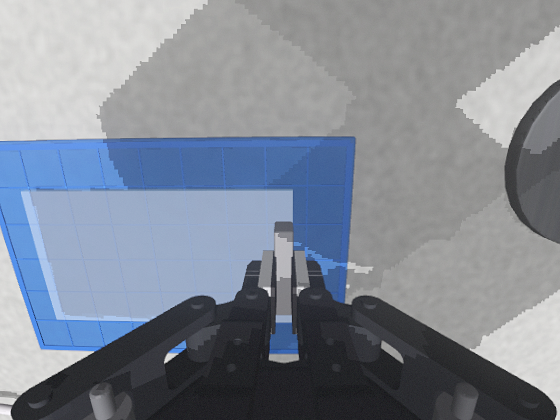

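```bash
python3 -m jog '[[[0,0,1,0],[0,0,2,0],[0,0,2,0],[0,0,2,0],[0,0,2,0]]]' 0;python3 -m jog '[[[0,0,0,0],[0,0,0,0],[0,0,0,0],[0,0,0,0],[0,0,0,0]]]' 30; python3 -m jog '[[[0,0,-10,0],[0,0,-25,0],[0,0,-60,0],[0,0,-110,0],[0,0,-150,0]]]' 30; python3 -c "
from h import *
go([488,-137,180],77);c=snap('wrist','w23');H=c.height()
m=(abs(H[...,0]-505)<90)&(abs(H[...,1]-170)<110)
for a,b in((-3,1),(1,4.4),(4.4,9),(15,24)):
  P=H[m&(H[...,2]>a)&(H[...,2]<b)]; print(a,len(P),P.mean(0),cv2.minAreaRect(P[:,:2].astype(np.float32)))
"
```

```text
clock: 21.3
position: [498.2, 222.9, 184.0]
ee_rot: [-0.028, 1.0, -0.003, 0.013]
contact_force: [0.7, 0.4, 1.0]
gripper_width: 7.1
clock: 21.92
position: [498.1, 222.8, 184.0]
ee_rot: [-0.028, 1.0, -0.003, 0.013]
contact_force: [-0.6, -0.1, -0.6]
gripper_width: 30.1
clock: 22.55
position: [494.2, 223.5, 337.3]
ee_rot: [-0.028, 1.0, -0.002, 0.014]
contact_force: [-0.2, 0.1, -0.0]
gripper_width: 29.9
grasp pt [498.5 223.  182.4] yaw y 93.2 j6 -2.26 shift [  30.9 -358.8    3.2] spin 16.2 tilt z [ 0.0278 -0.0032 -0.9996] w 29.9 F [-0.2  0.1 -0. ] t 22.55
-3 13912 [482.00436563 181.09818975  -0.86459491] ((504.9942626953125, 169.99864196777344), (179.97381591796875, 219.991455078125), 0.005941917188465595)
1 12240 [501.28084939 165.64251051   2.18058199] ((498.63983154296875, 169.4862823486328), (216.2974853515625, 167.22682189941406), 89.99259185791016)
4.4 9737 [503.62948595 156.34442113   5.99700551] ((505.9122619628906, 161.16921997070312), (124.48921203613281, 183.3302001953125), 3.5859227180480957)
15 422 [500.83262245 222.16429099  19.950426  ] ((501.4195251464844, 222.2137908935547), (46.015838623046875, 7.794661521911621), 3.147810220718384)
```

View pics/w23.png

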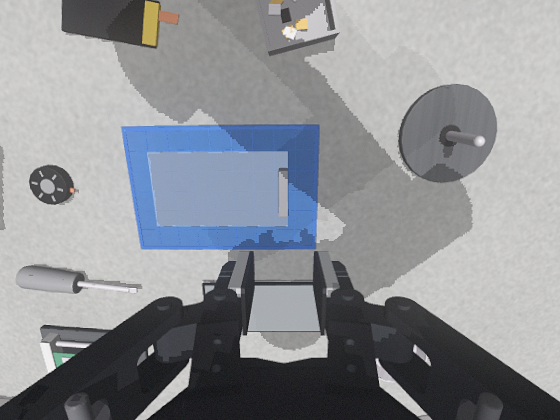

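```bash
python3 -m jog '[[[6,-60,0,4],[12,-120,0,8],[18,-180,0,12],[23,-240,0,16],[28,-290,0,16.2]]]' 70; python3 -c "
from h import *
c=load('w23');H=c.height()
m=(abs(H[...,0]-441)<70)&(abs(H[...,1]-372)<70)
P=H[m&(H[...,2]>6)&(H[...,2]<13)];print('base',len(P),P.mean(0),cv2.minEnclosingCircle(P[:,:2].astype(np.float32)))
P=H[m&(H[...,2]>20)&(H[...,2]<70)];print('sp',len(P),P.mean(0),P[:,2].max(),cv2.minEnclosingCircle(P[:,:2].astype(np.float32)))
print(c.z(480,141,60))
go([490,-137,180],77)
"
```

```text
clock: 23.22
position: [483.6, -68.9, 343.3]
ee_rot: [0.112, 0.993, 0.003, 0.019]
contact_force: [-0.2, 0.9, 0.5]
gripper_width: 69.8
base 6972 [436.5938903  372.72529855   8.97808155] ((438.2283020019531, 374.662353515625), 46.15711212158203)
sp 347 [438.00807126 372.10345778  44.04914184] 60.30894292088734 ((438.03350830078125, 374.0395202636719), 4.946269512176514)
[438.03961422 373.45049948  60.        ]
grasp pt [489.7 -68.5 188.4] yaw y 77.1 j6 -1.99 shift [-15.3 -66.8   8.2] spin 0.1 tilt z [ 0.0391  0.0024 -0.9992] w 69.8 F [-0.2  0.9  0.5] t 23.225
```

```bash
python3 -m jog '[[[-5,-40,0,0],[-12,-67,0,0],[-12,-67,0,0],[-12,-67,0,0],[-12,-67,0,0]]]' 70; python3 -c "
from h import *
go([490,-137,45],77); c=snap('wrist','w24');H=c.height()
m=(abs(H[...,0]-490)<45)&(abs(H[...,1]+137)<50)
P=H[m&(H[...,2]>32)&(H[...,2]<39)];print('spool',len(P),P.mean(0),cv2.minEnclosingCircle(P[:,:2].astype(np.float32)))
crop(c,285,190,160,110,5,'w24c')
"
```

```text
clock: 23.85
position: [480.3, -136.1, 343.3]
ee_rot: [0.112, 0.994, 0.003, 0.019]
contact_force: [0.9, 0.4, -0.2]
gripper_width: 70.0
grasp pt [ 486.4 -135.7  188.4] yaw y 77.2 j6 -1.84 shift [  1.7  -2.1 143.4] spin 0.2 tilt z [ 0.0395  0.0025 -0.9992] w 70.0 F [ 0.9  0.4 -0.2] t 23.85
spool 2231 [ 491.72095138 -136.23457521   35.07049401] ((497.6260070800781, -132.553955078125), 58.155338287353516)
```

View pics/w24c.png

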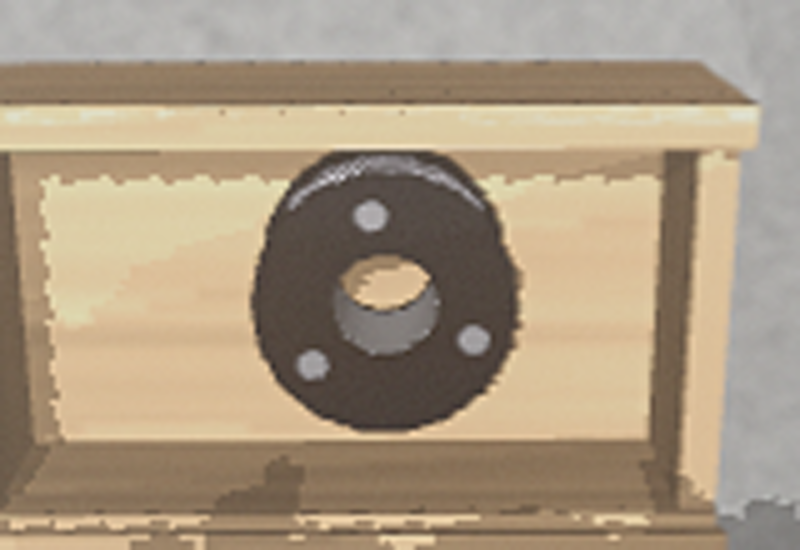

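```bash
python3 -c "
from h import *
c=load('w24');X=c.z(282.2,195.8,36);print(X);H=c.height()
m=(abs(H[...,0]-X[0])<28)&(abs(H[...,1]-X[1])<28)&(np.hypot(H[...,0]-X[0],H[...,1]-X[1])<27)
P=H[m&(H[...,2]>32.5)&(H[...,2]<38)];print('spool',len(P),P.mean(0),cv2.minEnclosingCircle(P[:,:2].astype(np.float32)))
go([X[0],X[1],32],77)
"
```

```text
[ 490.02109056 -135.62986195   36.        ]
spool 1862 [ 489.71126667 -135.95543501   34.97291125] ((490.3499450683594, -136.21133422851562), 25.030128479003906)
grasp pt [ 486.5 -135.6  188.3] yaw y 77.2 j6 -1.84 shift [  2.5  -0.9 156.3] spin 0.2 tilt z [ 0.0394  0.0025 -0.9992] w 69.7 F [0.8 0.4 0.7] t 23.9
```

```bash
python3 -m jog '[[[1,-0.5,40,0.2],[2,-0.5,80,0.2],[2,-0.5,105,0.2],[2,-0.5,110,0.2],[2,-0.5,110,0.2]]]' 64; python3 -c "
from h import *
go([490.2,-136,26],77)
c=snap('wrist','w25')"
```

```text
clock: 24.52
position: [483.1, -135.4, 233.6]
ee_rot: [0.113, 0.993, 0.003, 0.02]
contact_force: [0.8, -0.4, -0.2]
gripper_width: 64.1
grasp pt [ 489.3 -135.1   78.7] yaw y 77.0 j6 -1.85 shift [ 0.9 -1.3 52.7] spin 0.0 tilt z [ 0.0399  0.0023 -0.9992] w 64.1 F [ 0.8 -0.4 -0.2] t 24.525
```

View pics/w25.png

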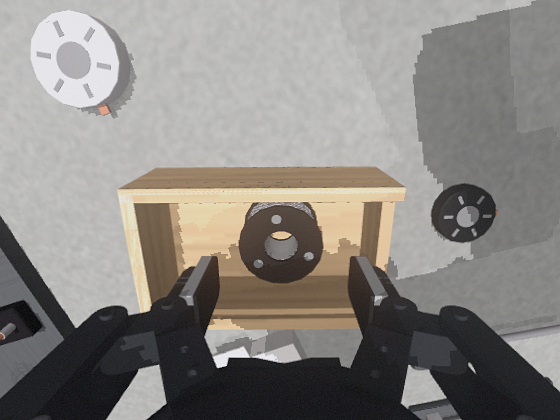

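```bash
python3 -m jog '[[[1,-1.2,20,0],[1,-1.2,38,0],[1,-1.2,47,0],[1,-1.2,51,0],[1,-1.2,52.5,0]]]' 64; python3 -c "
from h import *
go([490.2,-136,26],77)
c=snap('wrist','w26')"
```

```text
clock: 25.2
position: [484.5, -136.3, 182.1]
ee_rot: [0.113, 0.993, 0.004, 0.021]
contact_force: [0.2, 0.7, -0.3]
gripper_width: 63.8
grasp pt [ 491.  -135.9   27.3] yaw y 77.0 j6 -1.85 shift [ 0.8 -0.3  1.2] spin 0.0 tilt z [ 0.0424  0.0024 -0.9991] w 63.8 F [ 0.2  0.7 -0.3] t 25.2
```

View pics/w26.png

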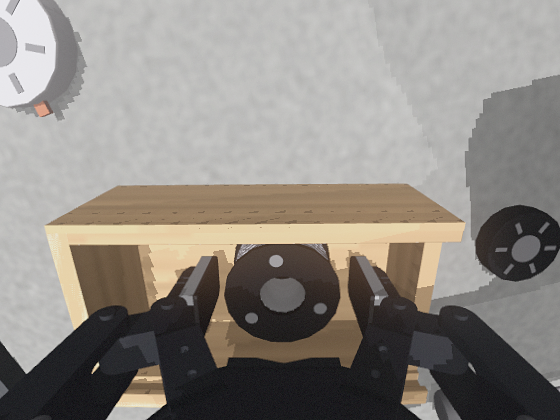

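Spool centred between pads at (283,295). Close.

```bash
python3 -m jog '[[[0.5,0,0,0],[0.5,0,0,0],[0.5,0,0,0],[0.5,0,0,0],[0.5,0,0,0]]]' 40; python3 -c "
from h import *
go([490.2,-136,26],77)"
python3 -m jog '[[[0,0,-3,0],[0,0,-10,0],[0,0,-25,0],[0,0,-50,0],[0,0,-90,0]]]' 40; python3 -c "
from h import *
go([439,373.5,130],77)
c=snap('wrist','w27')"
```

```text
clock: 25.88
position: [484.2, -136.2, 182.9]
ee_rot: [0.113, 0.993, 0.004, 0.021]
contact_force: [-2.0, 1.5, 6.1]
gripper_width: 48.4
grasp pt [ 490.9 -135.8   28. ] yaw y 77.1 j6 -1.85 shift [ 0.7 -0.3  2. ] spin 0.1 tilt z [ 0.0435  0.0022 -0.9991] w 48.4 F [-2.   1.5  6.1] t 25.875
clock: 26.5
position: [479.7, -136.4, 273.5]
ee_rot: [0.113, 0.993, 0.003, 0.02]
contact_force: [0.8, 0.7, -1.0]
gripper_width: 48.5
grasp pt [ 486.  -136.   118.6] yaw y 77.0 j6 -1.85 shift [159.7 486.1 -12.2] spin 0.0 tilt z [ 0.0409  0.0023 -0.9992] w 48.5 F [ 0.8  0.7 -1. ] t 26.5
```

View pics/w27.png

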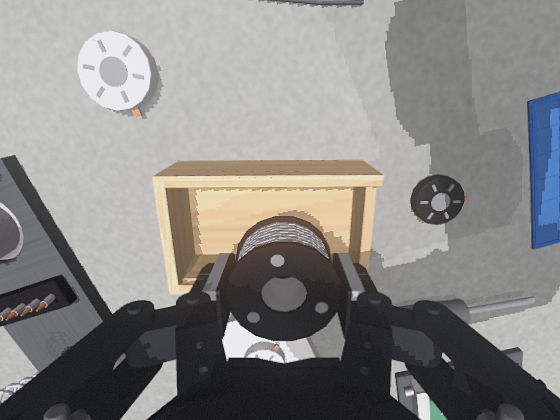

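```bash
python3 -m jog '[[[12,30,-5,-3],[25,75,-10,-8],[40,122,-10,-13],[55,170,-10,-18],[70,215,-10,-22]]]' 40; python3 -c "
from h import *
go([439,373.5,130],107)"
```

```text
clock: 27.18
position: [460.1, 90.1, 289.6]
ee_rot: [-0.081, 0.996, -0.001, 0.027]
contact_force: [0.5, -0.8, -1.2]
gripper_width: 48.5
grasp pt [468.5  90.4 134.9] yaw y 99.3 j6 -1.99 shift [-16.3 284.2   3.8] spin -7.7 tilt z [ 0.0544  0.0018 -0.9985] w 48.5 F [ 0.5 -0.8 -1.2] t 27.175
```

```bash
python3 -m jog '[[[-2,30,0,-2],[-4,70,0,-4],[-7,115,0,-6],[-10,150,0,-7.7],[-11,170,0,-7.7]]]' 40; python3 -m jog '[[[0,0,0,0],[0,0,0,0],[0,0,0,0],[0,0,0,0],[0,0,0,0]]]' 40; python3 -c "
from h import *
go([439,373.5,130],107)
c=snap('wrist','w28')"
```

```text
clock: 27.8
position: [443.2, 261.2, 289.7]
ee_rot: [-0.148, 0.989, -0.003, 0.028]
contact_force: [-0.1, -0.8, -1.4]
gripper_width: 48.4
clock: 28.42
position: [443.3, 260.7, 289.7]
ee_rot: [-0.148, 0.989, -0.003, 0.027]
contact_force: [-0.7, 0.0, -1.2]
gripper_width: 48.2
grasp pt [451.9 261.1 135. ] yaw y 107.0 j6 -2.17 shift [-20.3 111.3   4.6] spin -0.0 tilt z [ 0.0552  0.0027 -0.9985] w 48.2 F [-0.7  0.  -1.2] t 28.425
```

View pics/w28.png

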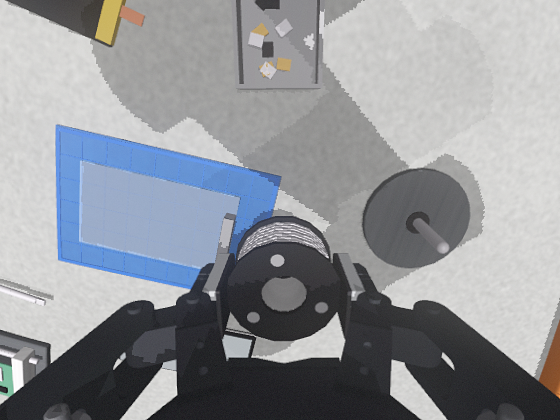

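```bash
python3 -c "
from h import *
from bench import arm
c=load('w28');H=c.height();crop(c,425,225,120,110,5,'w28c')
m=(np.hypot(H[...,0]-439,H[...,1]-373)<52)
P=H[m&(H[...,2]>6)&(H[...,2]<13)];print('base',len(P),P.mean(0),cv2.minEnclosingCircle(P[:,:2].astype(np.float32)))
for a,b in((15,30),(30,45),(45,56),(56,64)):
  P=H[m&(H[...,2]>a)&(H[...,2]<b)&(np.hypot(H[...,0]-439,H[...,1]-373)<15)];print('sp',len(P),P.mean(0),cv2.minEnclosingCircle(P[:,:2].astype(np.float32)))
s=arm.read_state();R=Ro.from_quat(s['ee_rot']).as_matrix();g=s['position']+155*R[:,2]
X=H[265,283];print('top pts',X,H[300,245],H[325,283],H[300,310])
zt=np.median([H[v,u][2] for u,v in((250,300),(290,330),(310,275),(260,270))]);print(zt)
h=c.z(283.5,293,zt);print('hole',h,'grasp',g,'R.T diff',R.T@(h-g))
"
```

```text
base 7727 [435.30243552 371.98581418   8.9440167 ] ((438.1425476074219, 374.6433410644531), 46.33271789550781)
sp 102 [437.08048017 371.86036881  22.4314009 ] ((437.80914306640625, 373.5176696777344), 4.000957012176514)
sp 139 [437.08481017 371.74712441  37.744333  ] ((438.3008117675781, 373.8614196777344), 4.558037281036377)
sp 129 [437.17673237 371.9749457   50.80254359] ((438.1617736816406, 374.04754638671875), 4.609527587890625)
sp 100 [437.94817774 373.9240464   57.95967573] ((438.40899658203125, 374.4318542480469), 4.3184709548950195)
top pts [437.70052049 256.82704877 141.28638723] [459.14312669 246.08927198 141.65136112] [466.87757242 265.73256833 141.90131442] [450.56392138 272.9801271  141.71879571]
141.59815451622154
hole [450.63724861 261.00091877 141.59815452] grasp [451.83941831 261.25219135 134.96414869] R.T diff [ 0.8659756   0.02143416 -6.69089007]
```

View pics/w28c.png

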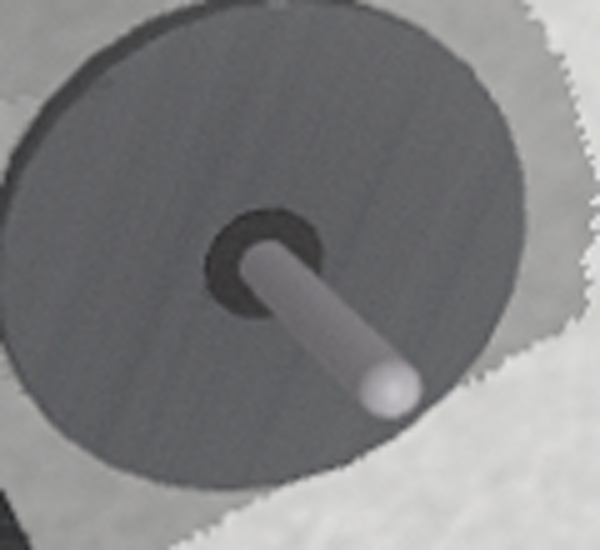

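```bash
python3 -c "
from h import *
go([439.4,374.5,135],107)"; python3 -m jog '[[[-4,30,0,0],[-9,65,0,0],[-14,95,0,0],[-20,112,0,0],[-20,112,0,0]]]' 40; python3 -m jog '[[[0,0,0,0],[0,0,10,0],[0,0,20,0],[0,0,25,0],[0,0,25,0]]]' 40; python3 -c "
from h import *
from bench import arm
go([439.4,374.5,105],107)
c=snap('wrist','w29');H=c.height()
s=arm.read_state();R=Ro.from_quat(s['ee_rot']).as_matrix();g=s['position']+155*R[:,2]
zt=np.median([H[v,u][2] for u,v in((250,300),(290,330),(310,275),(260,270))]);print(zt)
h=c.z(283.5,293,zt);print('hole',h)"
```

```text
grasp pt [451.8 261.3 135. ] yaw y 107.0 j6 -2.17 shift [-21.3 111.9  -0.4] spin 0.0 tilt z [ 0.0552  0.0027 -0.9985] w 48.5 F [-0.2  0.4 -1.1] t 28.475
clock: 29.1
position: [429.7, 374.6, 289.0]
ee_rot: [-0.148, 0.989, -0.003, 0.027]
contact_force: [0.0, 0.1, -2.6]
gripper_width: 48.6
clock: 29.72
position: [431.1, 374.4, 263.3]
ee_rot: [-0.148, 0.989, -0.003, 0.027]
contact_force: [1.2, -0.4, -1.3]
gripper_width: 48.5
grasp pt [439.5 374.6 108.6] yaw y 107.0 j6 -2.33 shift [0.3 0.  3.5] spin 0.0 tilt z [ 0.0543  0.0013 -0.9985] w 48.5 F [ 1.2 -0.4 -1.3] t 29.725
115.83737980658744
hole [437.88432004 374.33553562 115.83737981]
```

View pics/w29.png

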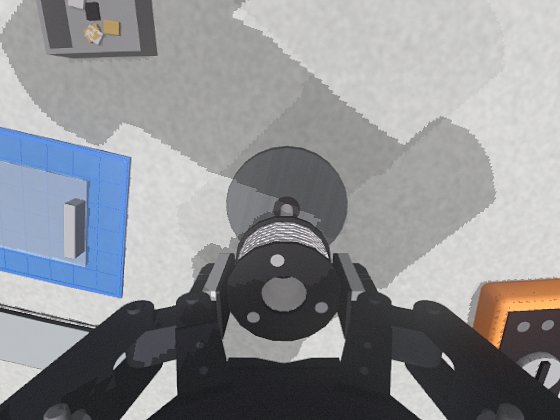

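```bash
python3 -c "
from h import *
go([439.6,374.4,80],107)
go([439.6,374.4,36],107)"; python3 -m jog '[[[0.3,0,8,0],[0.8,0,16,0],[1.2,0,22,0],[1.5,0,28,0],[1.5,0,28,0]]]' 40; python3 -c "
from h import *
go([439.6,374.4,36],107)
snap('scene','s30');c=snap('wrist','w30')
s=load('s30');u,v=s.proj([438,374,60]);print(u,v);crop(s,int(u),int(v),120,90,6,'s30c')"
```

```text
grasp pt [439.7 374.9 109.1] yaw y 107.1 j6 -2.33 shift [ 1.8 -0.1 29. ] spin 0.1 tilt z [ 0.055   0.0022 -0.9985] w 48.5 F [ 0.2  0.3 -1.7] t 29.775
grasp pt [439.7 374.9 109.1] yaw y 107.1 j6 -2.33 shift [ 4.2  0.6 73. ] spin 0.1 tilt z [ 0.055   0.0022 -0.9985] w 48.5 F [ 0.2  0.3 -1.7] t 29.775
clock: 30.4
position: [431.2, 374.1, 235.1]
ee_rot: [-0.148, 0.989, -0.003, 0.027]
contact_force: [1.0, -0.2, -1.8]
gripper_width: 48.3
grasp pt [439.6 374.2  80.3] yaw y 107.0 j6 -2.33 shift [ 2.3  0.8 44.3] spin 0.0 tilt z [ 0.0542  0.0011 -0.9985] w 48.3 F [ 1.  -0.2 -1.8] t 30.4
344.98503585095006 123.74864939532812
```

View pics/s30c.png

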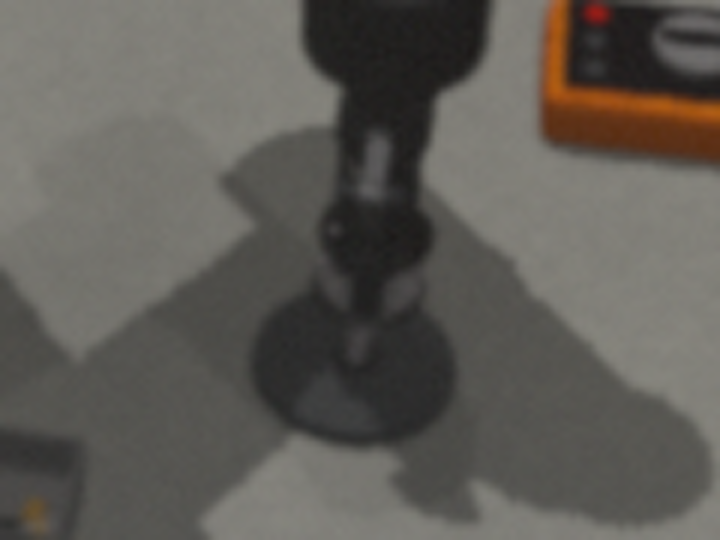

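```bash
python3 -m jog '[[[0.4,0.2,7,0],[0.8,0.4,14,0],[1.2,0.5,21,0],[1.4,0.5,25,0],[1.4,0.5,25,0]]]' 40; python3 -c "
from h import *
go([439.6,374.4,35],107)
c=snap('wrist','w31');crop(c,283,285,160,110,5,'w31c')"
```

```text
clock: 31.12
position: [431.2, 374.3, 210.3]
ee_rot: [-0.148, 0.989, -0.003, 0.027]
contact_force: [-0.2, 0.5, -1.5]
gripper_width: 48.6
grasp pt [439.7 374.6  55.5] yaw y 107.1 j6 -2.34 shift [ 1.2  0.2 20.5] spin 0.1 tilt z [ 0.0546  0.0014 -0.9985] w 48.6 F [-0.2  0.5 -1.5] t 31.125
```

View pics/w31c.png

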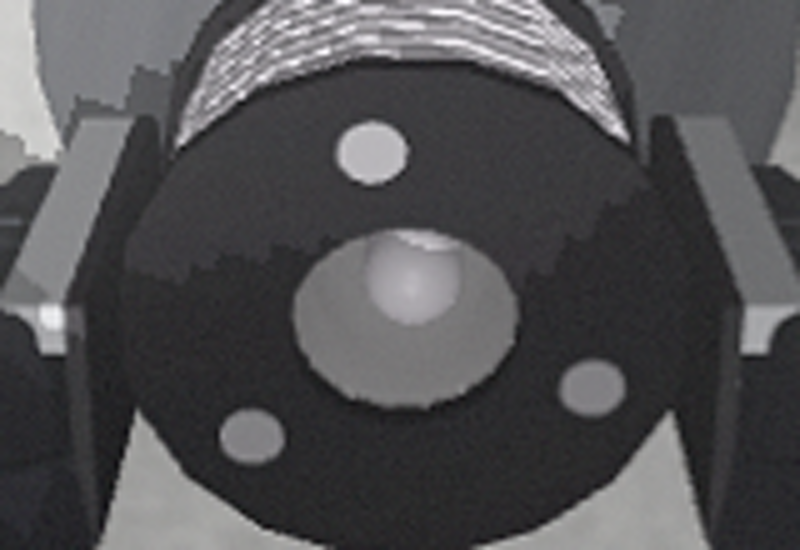

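The spindle tip shows inside the spool's hole and looks centred, at about (410,280) in the crop. Lowering on.

```bash
python3 -m jog '[[[0.3,0.1,7,0],[0.7,0.2,13,0],[1,0.2,18,0],[1.2,0.2,19.5,0],[1.2,0.2,19.5,0]]]' 40; python3 -c "
from h import *
go([439.6,374.4,34],107)"
```

```text
clock: 31.8
position: [431.2, 374.4, 191.0]
ee_rot: [-0.149, 0.989, -0.003, 0.027]
contact_force: [0.1, -0.1, -1.2]
gripper_width: 48.4
grasp pt [439.7 374.6  36.2] yaw y 107.1 j6 -2.35 shift [ 0.3 -0.2  2.2] spin 0.1 tilt z [ 0.0549  0.0018 -0.9985] w 48.4 F [ 0.1 -0.1 -1.2] t 31.8
```

```bash
python3 -m jog '[[[0,0,1,0],[0,0,2,0],[0,0,2.5,0],[0,0,2.5,0],[0,0,2.5,0]]]' 40; python3 -c "
from h import *
go([439.6,374.4,34],107)
c=snap('wrist','w32');crop(c,283,285,160,110,5,'w32c');H=c.height();print([H[v,u].round(1) for u,v in((250,300),(290,330),(310,275),(260,270))])"
```

```text
clock: 32.42
position: [431.4, 374.5, 189.3]
ee_rot: [-0.149, 0.988, -0.003, 0.028]
contact_force: [-1.3, -1.2, 5.3]
gripper_width: 48.2
grasp pt [440.  374.9  34.6] yaw y 107.1 j6 -2.35 shift [ 0.6 -0.3  0.5] spin 0.1 tilt z [ 0.0557  0.0025 -0.9984] w 48.2 F [-1.3 -1.2  5.3] t 32.425
[array([446.5, 361.9,  41.5]), array([457.1, 383.4,  41.1]), array([427.3, 382.8,  40.5]), array([430.8, 362. ,  41.3])]
```

View pics/w32c.png

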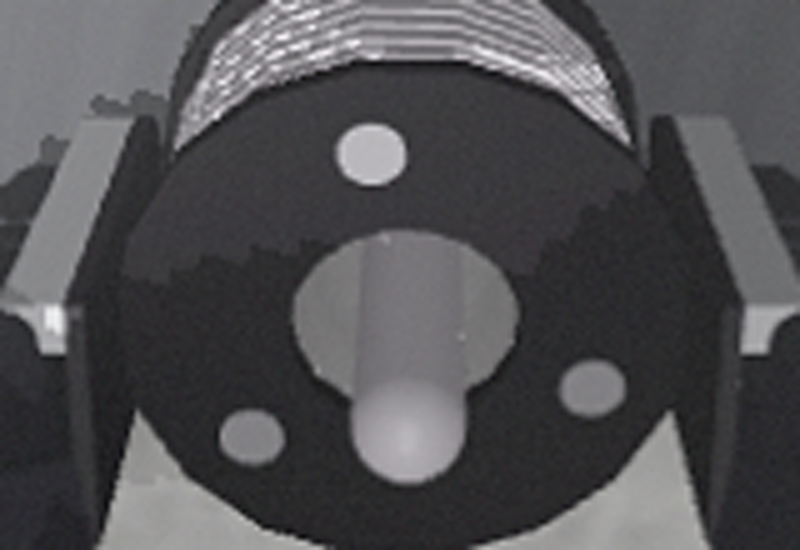

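```bash
python3 -m jog '[[[0,0,0,0],[0,0,0,0],[0,0,0,0],[0,0,0,0],[0,0,-1,0]]]' 66; python3 -m jog '[[[0,0,-8,0],[0,0,-25,0],[0,0,-55,0],[0,0,-100,0],[0,0,-140,0]]]' 66; python3 -m jog '[[[0,0,0,0],[0,0,0,0],[0,0,0,0],[0,0,0,0],[0,0,0,0]]]' 66; python3 -c "
from h import *
go([439.6,374.4,34],107)
c=snap('wrist','w33');H=c.height();m=np.hypot(H[...,0]-438,H[...,1]-374)<30
P=H[m&(H[...,2]>36)&(H[...,2]<46)];print(P.mean(0),cv2.minEnclosingCircle(P[:,:2].astype(np.float32)))
snap('top','t33')
snap('scene','s33')"
```

```text
clock: 33.1
position: [431.4, 374.4, 190.2]
ee_rot: [-0.149, 0.989, -0.003, 0.028]
contact_force: [0.5, -0.1, -0.3]
gripper_width: 66.3
clock: 33.72
position: [423.4, 374.0, 332.2]
ee_rot: [-0.149, 0.988, -0.003, 0.028]
contact_force: [0.8, 0.1, 0.3]
gripper_width: 66.0
clock: 34.35
position: [423.4, 374.0, 331.4]
ee_rot: [-0.149, 0.988, -0.003, 0.028]
contact_force: [-0.7, 0.0, 1.2]
gripper_width: 66.0
grasp pt [432.  374.3 176.7] yaw y 107.1 j6 -2.33 shift [ 4.000e-01 -1.000e-01  1.429e+02] spin 0.1 tilt z [ 0.0554  0.002  -0.9985] w 66.0 F [-0.7  0.   1.2] t 34.35
[439.12558304 374.53699623  40.93601818] ((439.85321044921875, 374.7390441894531), 24.998470306396484)
```

View pics/w33.png

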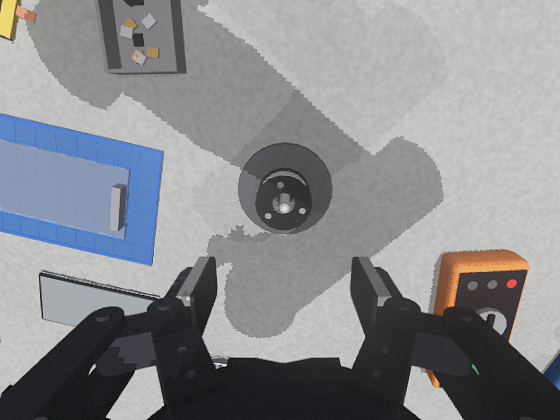

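View pics/t33.png

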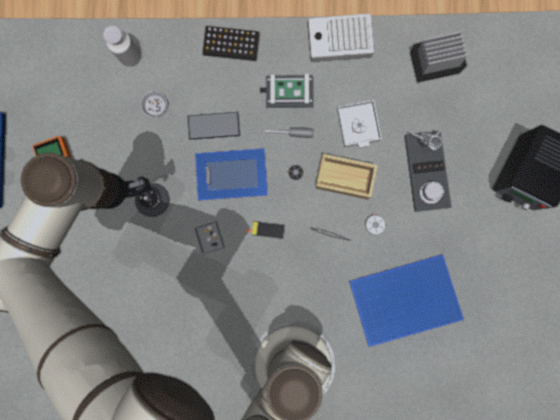

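View pics/s33.png

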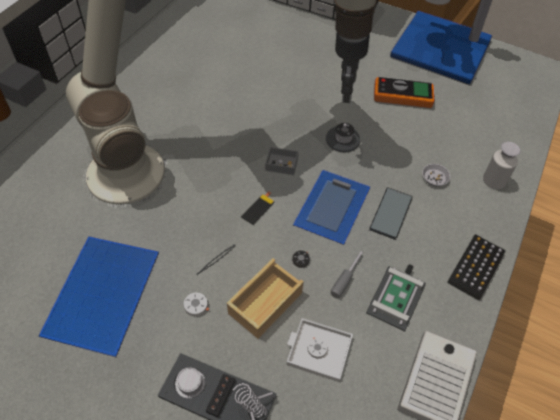

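The last top view shows the reel in the tray at (360,125), the tin in the well at (432,191) and the lid on the mat at (231,174). The spool is on its stand at (152,198), and the phone is still at (214,125). Handing in.

```bash
python3 -c "
from bench import arm
print(arm.job_done())"
```

```text
the job is handed in; nothing more can be done
None
```

The job is handed in, at about 34 s of the 120 s allowed. I put the reel in the tray and the tin in the well with the lid shut. Then I slid the lid out and laid it on the 130 × 190 mm mat, and lowered the spool over the spindle.

What my last camera checks showed:

| Object | Measured result |
|---|---|
| Reel | flat, near the middle of the tray |
| Tin | about 1 mm from the well's centre, at the right height |
| Lid | flat with the bar up, about 3 mm from the mat's centre |
| Spool | fully down on the base, about 2 mm from the spindle |
| Phone | not visibly moved in the top view |

The gripper was open and clear of everything, with no contact force.

Two things were not as expected:
- **Tool tilt:** the tool slowly drifted to about 3° off vertical during the run. It was about the jaw axis, so the grasps and placings were not affected.
- **Reel placing:** setting the reel down pressed on the tray with about 32 N for a moment before I backed off.

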